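# Click the desk sign home on its post

## Robot

A 6-joint arm with a two-finger parallel gripper is mounted at the origin on the work surface. World frame = base frame: x ahead of the robot, y to its left, z up, the work surface at z = 0. Lengths are in m, angles in degrees, forces in N, time in s.
With the tool pointing down it reaches from about 0.3 to 0.75 m from the base axis. Payload 8.5 kg.
Tool frame: the origin (TCP) lies at the very end of the fingers, on their centre line; the grasp point (between the pads) lies 19 mm behind it (grip_depth is the distance from the TCP to the grasp point, in m); z points along the fingers, y is the direction in which the jaws open and shut (so a half turn about z gives the same grasp; the last joint's range is limited). The gripper opens to 85 mm and grips with 20 to 120 N. Pads are 22 mm wide; open, the fingers measure 114 mm over their backs; the gripper's body (76 mm by 85 mm) begins 54 mm behind the grasp point. The pads swing forward as they close: fully open they stand 13 mm farther back than shut.
Start: joints at [-79.315, 21.807, 74.336, -0, 83.858, -12.336], TCP at [0.215, -0.506, 0.193] pointing down, gripper open.
Joint ranges: [-178.18, 178.18], [-50.72, 133.34], [12.68, 142.11], [-81.47, 261.47], [9.98, 163.14], [-165.26, 165.26]. Speed limits (degrees/s): [136.94, 136.94, 180, 180, 180, 180].

## Interface

Orientations are given as a 3x3 rotation matrix whose columns are the frame's x, y, z axes.
In Python, from rig import observe, get_image, close_job, silhouettes, grip_depth gives the robot as it stands. The module is installed in compiled form; this text tells all that it offers.
- The arm moves only by the shell command python3 -m crank 'ROWS' [FORCE]. ROWS is a JSON object of lists of equal length, an entry for each row: "slide": the shift along the tool's x, y, z in m, a list of three; "roll": the turn about the tool's z in rad; "grip": the finger opening in m, from 0 to 0.0854. A call has exactly 8 rows; each row is the pose to reach, as a shift and turn from the pose commanded when the call began, along the tool's axes at that moment; what a row does not reach only later rows make up. A row lasts 1/10 s, in which the tool goes at most 50 mm and 8.59 degrees, less where a joint would pass 70% of its speed; a pose out of reach is approached as far as the arm can. A call with a gripper value outside its range is refused whole. The fingers move at their own pace and stop on an object; FORCE is the grip in N (left out, the last holds). Time passes only in rows, so rows that repeat a pose let the fingers close, or fill a call up. It gives the time, the measured TCP pose, the force and the opening at its end, in the units of the state.
- observe(): the state, without advancing time (a new reading comes with each control period).
- get_image(name): name is "scene" or "top"; returns a dict with "frame" (400x640x3 uint8, red, green, blue), "fx", "fy", "cx", "cy" (pixels), "D" ([k1, k2, p1, p2, k3] as OpenCV has them; the pictures are not rectified), "xyz" and "rotation" of the camera in the world. Camera axes: x right, y down, z forward; pixel columns grow to the right and rows downward; lengths in m; the calibration is good to about 2 mm. A picture is of the moment at which its call begins. There is no depth.
- close_job(): hands the job in, once; it reports no verdict.
Trained networks look in a picture, given as the dict that the camera call returned (one of the last four; its "shot" number tells which), for a name from the list of things; names that differ only in an ending like _2 or _b are one class to them, and where a whole thing is asked for, a point or a joint stands for the part that bears it (a point fixed in the world has none). Each returns a list of dicts, best first, with "confidence" (0 to 1); they miss things now and then, are a little off and sometimes report something else, mostly with a low value. They report only what shows in the picture. A call takes as long as a camera call. They do not tell look-alikes from the thing itself.
- silhouettes(target, picture): "pixels" (400x640 bool, what is visible of it) and "box" ([centre column, centre row, width, height] in pixels, round what is visible of it).
The state is a dict: "time_s": time; "q": joint angles; "qvel": joint speeds; "joint_efforts": joint torques, N m; "position": TCP position; "tool_rot": TCP orientation; "ft_force": force on the tool from outside, world axes, zero at the start; "wrist_torque": the same for the moment, N m; "grip_width": finger opening in m.
Only numpy, scipy, OpenCV 4.12 (cv2) and the standard library are available. Lean on these libraries where they do the work, as an engineer would, in place of code of your own. Each camera call takes 0.05 s, during which the arm holds its last target.

## Task

The desk sign has only been dropped loosely over its post and stands askew, resting on the post's spring button. Press the sign all the way down onto its round base, and turn it anticlockwise (seen from above) until the spring button pops out through the hole in its tube and the sign is locked facing the visitors' side, away from you. Do not slam it; leave the base standing where it is, neither shoved nor twisted round (about a centimetre does no harm), and everything else on the desk too.

Things in the scene. Friction and masses are not known exactly. Their poses are not given: they have to be found in the camera images.
- sign: desk sign, one rigid piece, 0.35 kg: A5 aluminium frame (12 thick x 222 wide x 158 mm high) clamped on a round upright tube, 33 mm outside. Origin: centre of the tube's lower mouth; z up the tube's axis, x out of the printed face, y along the frame. The frame spans y -111 to 111, z 112 to 270, x -6 to 6 mm; a clamp block 34 x 60 x 20 mm is centred at z 108 mm
- sign_top (a point): middle of the frame's top edge, 270 mm above the tube's mouth, on the tube's axis: the place to press. Pushing the tube down over the spring button takes 7 to 18 N here; then it slides with a few newtons, 38 mm in all, and meets the base. At the start the sign leans by up to 5 degrees
- tube_hole (a point): the one hole for the button, 12 mm wide, in the tube's +x side (under the printed face), 34 mm above the mouth, 16 mm off the axis. The tube's bore is 27.4 mm; its black mouth piece (42 mm wide) has a 45 degree lead-in. At the start the hole is 0.65 to 2.4 rad clockwise of the button (seen from above)
- base: round weighted base plate, 170 mm across, 10 mm thick, 1.75 kg, loose on the desk; origin: centre of its underside, z up, x straight away from the robot. The sign is home when its mouth stands on the plate, 10 mm above this origin
- post_top (a point): top centre of the steel post that stands fixed in the base: 25 mm across, 85 mm high above the plate. Its one spring button is 34 mm above the plate and faces the visitors' side (base +x) to within 0.7 rad either way; the exact direction is not measured (the axes given here do not tell it): turn the sign until it catches
- snap_button (a joint): how far the button (round pin, 10 mm across, standing 7 mm out of the post) is pushed in, m: 0 = out (also at the start, below the sign), 0.004 to 0.006 = held in by the bore. With it held in and the sign home, 1 to 3 N at 65 mm from the axis turn the sign; when the hole meets it, it pops out and locks the sign (0.15 rad of play either way): pushing on with 8 N or more drags the base along
- calculator: black desk calculator, 150 x 85 x 20 mm, lying near the base; origin: centre of its underside
- stapler: black stapler, 142 x 36 x 60 mm, standing near the base; origin: centre of its underside
- punch: black two-hole paper punch, 105 x 115 x 70 mm, standing near the base; origin: centre of its underside
- mug: white mug, 82 mm across, 95 mm high, on the left; origin: centre of its underside
- bottle: white bottle with a green cap, 68 mm across, 170 mm high, on the right; origin: centre of its underside
- tape_dispenser: black tape dispenser, 140 x 56 x 80 mm, on the right, nearer than the bottle; origin: centre of its underside
- base_rim (a point): the point of the base plate's rim farthest from the robot, 80 mm from the plate's centre along its x, on its top face; it shows whether the base has been twisted
Things that resemble listed ones, but are neither listed nor needed, are in the scene too. Leave any orange or yellow look-alike of the base alone.

How it is judged (in metres and radians):
At the end, for the whole second after the job is handed in: The sign stands on the base plate (mouth within 2.5 mm of the plate's top, 4 mm of its centre, 4 degrees of upright), the spring button out through its hole (in by under 1.5 mm), at rest; the base is flat, and it and its far rim point have moved by under 13 mm (not shoved or twisted) (value of joint snap_button below 0.0015 m and z of sign in the frame of base between 0.0075 and 0.0125 m and horizontal distance between sign and base below 0.004 m and angle between the z axis of sign and the z axis of base, either way round below 0.07 rad and angle between base's own z axis and vertical below 0.03 rad and distance of each of base, base_rim from where it was at the start of the episode below 0.013 m and z of sign_top in the frame of base above 0.27 m and linear speed of sign below 0.02 m/s); the robot touches nothing.
It fails at once if the robot slams into the sign or forces it (more than 150 N on it) (contact force between any of the fingers, the arm and sign above 150 N).
It fails at once if the base is shoved more than 40 mm or tipped by more than 15 degrees (distance of base from where it was at the start of the episode above 0.04 m or angle between base's own z axis and vertical above 0.26 rad).
It fails at once if another thing on the desk is moved by more than 20 mm (distance of any of calculator, stapler, punch, mug, bottle, tape_dispenser from where it was at the start of the episode above 0.02 m).
It also fails if it takes over 67 s, if anything falls off the work surface, if the arm or the gripper's body presses on something with over 40 N, if the wrist force passes 120 N, or if a joint passes its speed limit or range.

## Working session

There is one attempt and no reset: what is moved stays moved. The work goes in short steps, Python scripts to look and compute and a shell command to move; the robot and the scene stay as the last step left them, time stands still between calls to the robot, and variables do not carry over. Pictures are saved under pics/ and viewed, and the job is handed in when it is done.

```bash
mkdir -p pics; ls
python3 - <<'E'
from rig import *
import cv2,numpy as np
s=observe();print(s)
for n in("scene","top"):
    p=get_image(n);print(n,{k:v for k,v in p.items() if k!="frame"})
    cv2.imwrite(f"pics/{n}0.png",p["frame"][:,:,::-1])
    for t in("sign","base","calculator","stapler","punch","mug","bottle","tape_dispenser","snap_button"):
        try:
            for d in silhouettes(t,p): print(t,d["confidence"],d["box"])
        except Exception as e: print(t,e)
print(grip_depth() if callable(grip_depth) else grip_depth)
E
```

```text
pics
{'time_s': 0.0, 'q': array([-7.93142362e+01,  2.18408124e+01,  7.43853604e+01, -1.86046141e-03,
        8.38590047e+01, -1.23368853e+01]), 'qvel': array([0.05350116, 0.08567504, 0.0332137 , 0.00959593, 0.01807103,
       0.12390297]), 'joint_efforts': array([-2.22229835e-03, -4.48462272e+01, -2.31279999e+01, -3.12536040e-04,
        4.76031550e-03, -1.76448526e-05]), 'position': array([ 0.21501328, -0.50584089,  0.19250992]), 'tool_rot': array([[ 9.20349001e-01,  3.91097969e-01, -3.07379099e-04],
       [ 3.91097985e-01, -9.20347896e-01,  1.45486128e-03],
       [ 2.86097586e-04, -1.45919547e-03, -9.99998894e-01]]), 'ft_force': array([-0.10775348, -0.06685843, -0.54332498]), 'wrist_torque': array([ 0.00146591,  0.01986955, -0.01641013]), 'grip_width': 0.08563195507902215}
scene {'fx': 421.4926534212415, 'fy': 421.4926534212415, 'cx': 318.7494601523928, 'cy': 200.5986065706419, 'D': array([-0.10576812,  0.        ,  0.        ,  0.        ,  0.        ]), 'xyz': array([1.43097607, 0.69120894, 0.93234075]), 'rotation': array([[-0.63938611,  0.41261211, -0.6487963 ],
       [ 0.768
[... 787 characters left out ...]
,  0.        ,  0.        ,  0.        ]), 'xyz': array([ 0.3253371 , -0.03221744,  1.50009776]), 'rotation': array([[-0.01470443, -0.98589414,  0.16672291],
       [-0.99972947,  0.01750142,  0.01531942],
       [-0.01802121, -0.16645255, -0.98588477]]), 'shot': 2}
sign 0.66 [322.0, 183.3, 14.8, 84.3]
base 0.91 [304.9, 259.9, 50.5, 51.7]
base 0.73 [369.6, 249.2, 52.9, 49.7]
base 0.72 [227.0, 257.8, 51.8, 51.2]
base 0.71 [320.9, 196.9, 49.5, 50.0]
calculator 0.68 [260.4, 186.7, 28.2, 42.5]
stapler 0.91 [385.5, 189.4, 15.7, 42.7]
punch 0.9 [325.6, 143.9, 34.9, 34.3]
mug 0.97 [181.9, 196.2, 33.5, 35.1]
bottle 0.75 [468.8, 181.7, 28.0, 26.3]
tape_dispenser 0.96 [460.8, 222.7, 28.2, 46.5]
0.0187
```

Run:
```python
import cv2
a=cv2.imread("pics/scene0.png")[120:360,180:500];cv2.imwrite("pics/s0c.png",cv2.resize(a,None,fx=2.5,fy=2.5,interpolation=cv2.INTER_CUBIC))
a=cv2.imread("pics/top0.png")[100:300,160:500];cv2.imwrite("pics/t0c.png",cv2.resize(a,None,fx=2.3,fy=2.3,interpolation=cv2.INTER_CUBIC))
```

```text
(no output)
```

View pics/s0c.png

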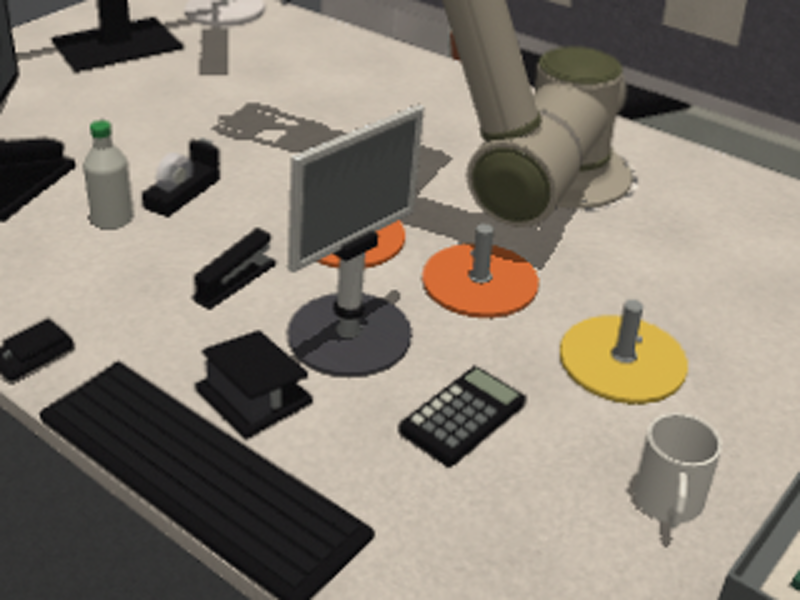

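View pics/t0c.png

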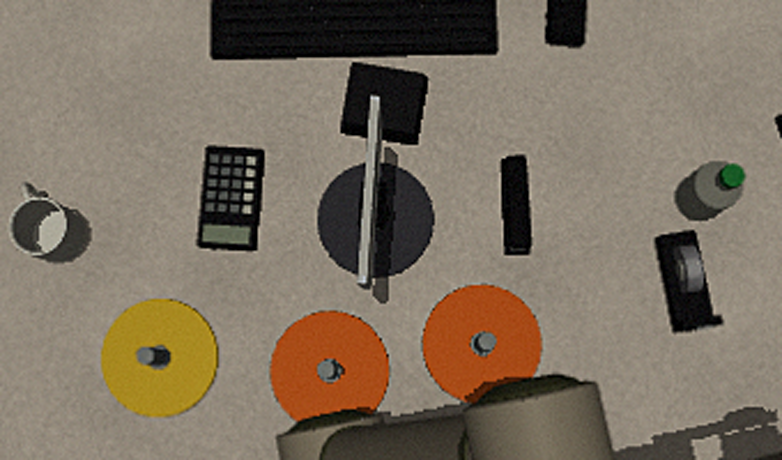

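The sign stands on the dark grey base (top view about (321,197), scene about (320,252)). The orange and yellow plates are look-alikes. The hole must be clockwise of the button, so the printed face points to the robot's right (−y). Next I'll measure with enlarged crops.

Run:
```python
import cv2
a=cv2.imread("pics/scene0.png")[155:280,275:375];cv2.imwrite("pics/s0d.png",cv2.resize(a,None,fx=4.8,fy=4.8,interpolation=cv2.INTER_CUBIC))
a=cv2.imread("pics/top0.png")[135:230,280:370];cv2.imwrite("pics/t0d.png",cv2.resize(a,None,fx=6,fy=6,interpolation=cv2.INTER_CUBIC))
```

```text
(no output)
```

View pics/s0d.png

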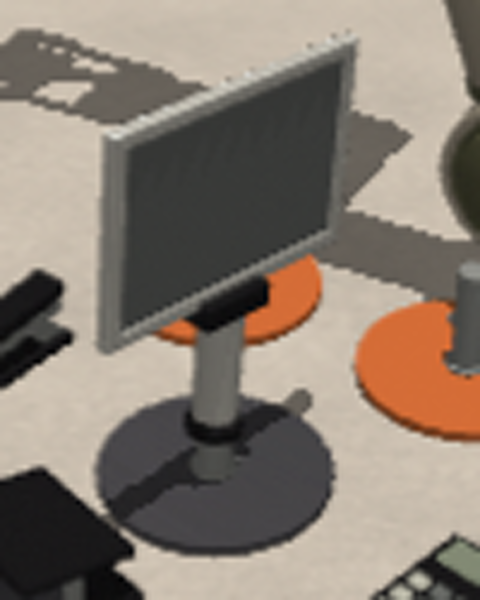

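View pics/t0d.png

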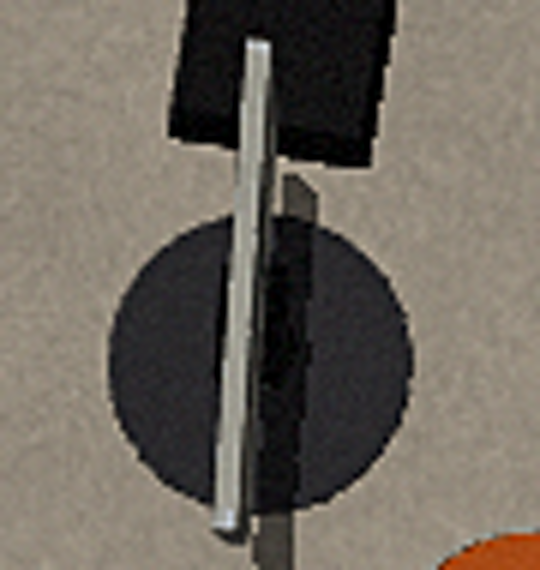

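```bash
cat > h.py <<'E'
from rig import *
import cv2,numpy as np
from scipy.optimize import minimize,least_squares
from scipy.spatial.transform import Rotation as R
def proj(p,P):
    Rc=p["rotation"].T; K=np.array([[p["fx"],0,p["cx"]],[0,p["fy"],p["cy"]],[0,0,1]])
    rv=cv2.Rodrigues(Rc)[0]
    return cv2.projectPoints(np.asarray(P,float).reshape(-1,1,3),rv,-Rc@p["xyz"],K,p["D"])[0].reshape(-1,2)
def back(p,uv,z):
    K=np.array([[p["fx"],0,p["cx"]],[0,p["fy"],p["cy"]],[0,0,1]])
    n=cv2.undistortPoints(np.asarray(uv,float).reshape(-1,1,2),K,p["D"]).reshape(-1,2)
    d=np.c_[n,np.ones(len(n))]@p["rotation"].T
    return p["xyz"]+d*((z-p["xyz"][2])/d[:,2])[:,None]
def box(cx,cy,cz,a,b,c): return np.array([[cx+i*a/2,cy+j*b/2,cz+k*c/2] for i in(-1,1) for j in(-1,1) for k in(-1,1)])
t=np.linspace(0,2*np.pi,24,endpoint=False)
def cyl(r,z0,z1): return np.array([[r*np.cos(a),r*np.sin(a),z] for z in(z0,z1) for a in t])
PARTS=[box(0,0,.191,.012,.222,.158),box(0,0,.108,.034,.06,.02),cyl(.0165,0,.11),cyl(.021,0,.012)]
S=4
def render(p,x,win):
    # x: mouth xyz, yaw of face normal, tilt rx,ry (world)
    M=(R.from_rotvec([x[4],x[5],0])*R.from_euler('z',x[3])).as_matrix()
    u0,v0,w,h=win; im=np.zeros((h*S,w*S),np.uint8)
    for q in PARTS:
        uv=(proj(p,q@M.T+x[:3])-[u0,v0]+.5)*S
        cv2.fillConvexPoly(im,cv2.convexHull(uv.astype(np.float32)).round().astype(np.int32),255)
    return cv2.resize(im,(w,h),interpolation=cv2.INTER_AREA)/255.
def fitsign(ps,x0,free=range(6)):
    ms=[]
    for p in ps:
        d=silhouettes("sign",p)[0]; m=d["pixels"]; c=d["box"]
        w=(int(c[0]-c[2]/2-20),int(c[1]-c[3]/2-20),int(c[2]+40),int(c[3]+40)); ms.append((p,m[w[1]:w[1]+w[3],w[0]:w[0]+w[2]].astype(float),w))
    free=list(free); sc=np.array([.01,.01,.01,.06,.04,.04])
    def f(y):
        x=np.array(x0,float); x[free]+=y*sc[free]
        return sum(np.sum((cv2.GaussianBlur(render(p,x,w),(0,0),1)-cv2.GaussianBlur(m,(0,0),1))**2) for p,m,w in ms)
    best=None
    y=np.zeros(len(free))
    for k in range(3):
        r=minimize(f,y,method="Nelder-Mead",options=dict(initial_simplex=np.vstack([y]+[y+e for e in np.eye(len(y))*(.7 if k<1 else -.4)]),maxiter=500,xatol=.01,fatol=.05)); y=r.x
    x=np.array(x0,float); x[free]+=y*sc[free]
    return x,r.fun,[int(m.sum()) for _,m,_ in ms]
def top_of(x):
    M=(R.from_rotvec([x[4],x[5],0])*R.from_euler('z',x[3])).as_matrix(); return x[:3]+M@[0,0,.27]
def basefit(p):
    out=[]
    f=p["frame"].astype(int)
    for d in silhouettes("base",p):
        m=d["pixels"]; c=f[m].mean(0)
        if c[0]-c[2]>40: continue
        cs,_=cv2.findContours(m.astype(np.uint8),cv2.RETR_EXTERNAL,cv2.CHAIN_APPROX_NONE)
        P=back(p,cv2.convexHull(np.vstack(cs)).reshape(-1,2),.01 if p["xyz"][2]>1.2 else .007)[:,:2]
        r=least_squares(lambda v:np.hypot(P[:,0]-v[0],P[:,1]-v[1])-.085,P.mean(0),loss="soft_l1",f_scale=.002)
        out.append((d["confidence"],c.round(),r.x.round(4),len(P),np.abs(r.fun).mean().round(4)))
    return out
E
python3 - <<'E'
from h import *
s=get_image("scene");t=get_image("top")
for p in(s,t): print(basefit(p))
b=basefit(t)[0][2]
for dt in (0,.05):
    x,f,n=fitsign([s,t],[b[0],b[1],.048,-1.57,dt,-dt]); print(x.round(4),f,n,"top",top_of(x).round(4))
d=proj(t,top_of(x)),proj(s,top_of(x));print(d)
for p,n in((s,'s'),(t,'t')):
    im=p["frame"][:,:,::-1].copy(); w=(0,0,640,400); e=render(p,x,w)
    cs,_=cv2.findContours((e>.5).astype(np.uint8),cv2.RETR_EXTERNAL,cv2.CHAIN_APPROX_NONE)
    im=cv2.resize(im,None,fx=4,fy=4); cv2.polylines(im,[c*4+2 for c in cs],True,(0,0,255),1)
    v,u=(520,1100) if n=='t' else (600,1050)
    cv2.imwrite(f"pics/fit_{n}.png",im[v:v+560,u:u+500])
E
```

```text
[(0.85, array([66., 65., 67.]), array([ 0.5758, -0.0062]), 26, np.float64(0.0012))]
[(0.92, array([41., 40., 41.]), array([ 0.5715, -0.0104]), 31, np.float64(0.0011))]
[ 0.5795 -0.0059  0.0452 -1.6374  0.0085 -0.0807] 74.13429650325132 [2626, 543] top [ 0.5577 -0.0082  0.3143]
[ 0.5791 -0.0057  0.0453 -1.635   0.0141 -0.0784] 79.38691404514347 [2626, 543] top [ 0.5579 -0.0095  0.3144]
(array([[320.77381011, 181.65111529]]), array([[323.23390368, 171.12343308]]))
```

Run:
```python
import cv2,numpy as np
a=cv2.imread("pics/fit_s.png");b=cv2.imread("pics/fit_t.png");cv2.imwrite("pics/fit.png",cv2.resize(np.hstack([a,b]),None,fx=.8,fy=.8))
```

```text
(no output)
```

View pics/fit.png

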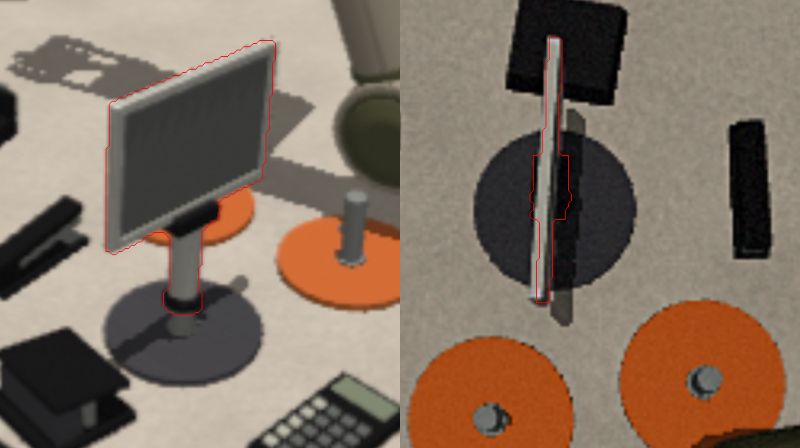

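The fit matches both views. The sign top is at about (0.558, −0.0085, 0.314) and leans about 4.6° toward the robot in its own plane. The post is at about (0.5745, −0.0075) and the face normal is at −1.637 rad. The plan is to grip the top edge of the frame, bring it upright, press it down, then turn it. First I raise the arm and start moving across.

```bash
python3 -m crank '{"slide":[[0,0,-0.04],[0,0,-0.085],[0,0,-0.13],[0,0,-0.17],[0.035,-0.022,-0.17],[0.075,-0.048,-0.17],[0.115,-0.073,-0.17],[0.15,-0.095,-0.17]],"roll":[0,0,0,0,0.1,0.2,0.3,0.4],"grip":[0.0854,0.0854,0.0854,0.0854,0.0854,0.0854,0.0854,0.0854]}'
```

```text
time_s: 2.25
position: [0.3168, -0.3582, 0.3634]
tool_rot: [[1.0, -0.002, 0.0], [-0.002, -1.0, -0.0], [0.0, 0.0, -1.0]]
ft_force: [0.5, -0.9, 0.9]
grip_width: 0.0856
```

```bash
python3 -m crank '{"slide":[[0.025,-0.036,0],[0.053,-0.077,0],[0.081,-0.117,0],[0.109,-0.158,0],[0.137,-0.199,0],[0.166,-0.24,0],[0.194,-0.281,0],[0.215,-0.312,0]],"roll":[0.01,0.02,0.03,0.04,0.05,0.06,0.068,0.068],"grip":[0.0854,0.0854,0.0854,0.0854,0.0854,0.0854,0.0854,0.0854]}'
python3 -m crank '{"slide":[[0.014,-0.02,0],[0.024,-0.036,0],[0.03,-0.041,0],[0.03,-0.041,0],[0.03,-0.041,0],[0.03,-0.041,0],[0.03,-0.041,0],[0.03,-0.041,0]],"roll":[0,0,0,0,0,0,0,0],"grip":[0.0854,0.0854,0.0854,0.0854,0.0854,0.0854,0.0854,0.0854]}'
python3 - <<'E'
from h import *
t=get_image("top");s=get_image("scene");cv2.imwrite("pics/a.png",np.hstack([cv2.resize(p["frame"][100:300,220:420,::-1],None,fx=2,fy=2) for p in (t,s)]))
o=observe();print(o["position"],o["q"],o["tool_rot"][:,0],o["ft_force"])
E
```

```text
time_s: 3.05
position: [0.5314, -0.0451, 0.3631]
tool_rot: [[0.998, -0.065, 0.0], [-0.065, -0.998, 0.0], [0.0, -0.0, -1.0]]
ft_force: [0.4, -0.4, 0.6]
grip_width: 0.0853
time_s: 3.85
position: [0.5628, -0.0092, 0.3633]
tool_rot: [[0.998, -0.067, 0.0], [-0.067, -0.998, -0.0], [0.0, 0.0, -1.0]]
ft_force: [0.2, -0.3, 0.1]
grip_width: 0.0854
[ 0.56293862 -0.0090116   0.36321961] [-1.29639124e+01  2.02417582e+01  4.94915675e+01  1.28655764e-03
  1.10261928e+02  8.08521788e+01] [ 9.97783330e-01 -6.65463656e-02  8.51410223e-05] [ 0.49428848  0.30425615 -0.06430447]
```

View pics/a.png

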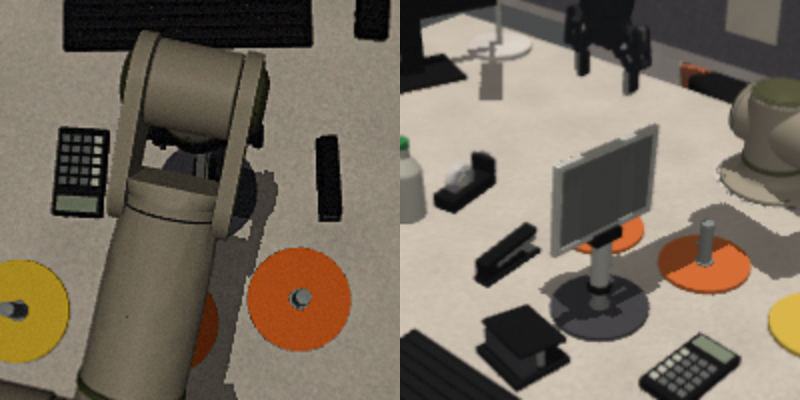

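The fingers straddle the frame's top edge; the fingertips are at about (311,135) and (335,145) in the scene view. Now I descend and grip gently.

```bash
python3 -m crank '{"slide":[[0,0,0.02],[0,0,0.045],[0,0,0.065],[0,0,0.077],[0,0,0.077],[0,0,0.077],[0,0,0.077],[0,0,0.077]],"roll":[0,0,0,0,0,0,0,0],"grip":[0.0854,0.0854,0.0854,0.0854,0.06,0.045,0.035,0.03]}' 40
python3 -m crank '{"slide":[[0,0,0],[0,0,0],[0,0,0],[0,0,0],[0,0,0],[0,0,0],[0,0,0],[0,0,0]],"roll":[0,0,0,0,0,0,0,0],"grip":[0.025,0.02,0.016,0.013,0.010,0.008,0.008,0.008]}' 40
python3 - <<'E'
from h import *
s=get_image("scene");cv2.imwrite("pics/b.png",cv2.resize(s["frame"][110:280,240:420,::-1],None,fx=3.4,fy=3.4,interpolation=cv2.INTER_CUBIC))
o=observe();print(o["position"],o["ft_force"],o["wrist_torque"],o["grip_width"],basefit(s))
E
```

```text
time_s: 4.75
position: [0.5633, -0.0088, 0.2869]
tool_rot: [[0.998, -0.066, 0.001], [-0.066, -0.998, -0.0], [0.001, 0.0, -1.0]]
ft_force: [-0.1, -0.3, 0.7]
grip_width: 0.0304
time_s: 5.55
position: [0.5631, -0.0088, 0.2861]
tool_rot: [[0.998, -0.066, 0.0], [-0.066, -0.998, 0.0], [0.0, -0.0, -1.0]]
ft_force: [-0.3, -0.2, 0.3]
grip_width: 0.008
[ 0.56306217 -0.00879011  0.28612732] [-0.26497658  0.21187886 -0.05267331] [-0.00763654 -0.02697666  0.01761372] 0.00814672855633974 [(0.71, array([57., 55., 57.]), array([ 0.5757, -0.0074]), 25, np.float64(0.0024))]
```

View pics/b.png

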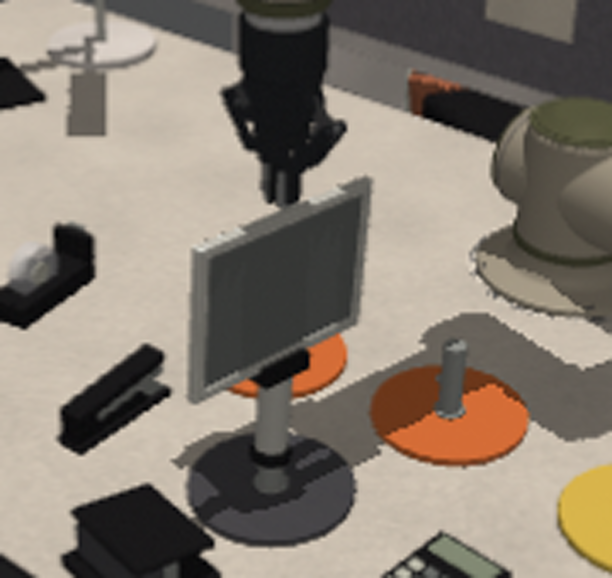

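Run:
```python
from h import *
s=get_image("scene");t=get_image("top");o=observe();P=o["position"]
im=cv2.resize(s["frame"][:,:,::-1],None,fx=4,fy=4);
for d,c in((0,(0,0,255)),(.03,(0,255,0)),(.08,(255,0,0))):
    q=proj(s,P+[0,0,d])[0];print(d,q);cv2.circle(im,tuple((q*4+2).astype(int)),3,c,-1)
cv2.imwrite("pics/c.png",im[480:1000,1000:1600])
im=cv2.resize(t["frame"][:,:,::-1],None,fx=4,fy=4);q=proj(t,P)[0];print(q);cv2.circle(im,tuple((q*4+2).astype(int)),3,(0,0,255),-1)
cv2.imwrite("pics/ct.png",im[400:960,1000:1600])
x,f,n=fitsign([s],[.579,-.006,.045,-1.637,.01,-.08]);print(x.round(4),f,n,top_of(x))
```

```text
0 [322.21746794 179.94577893]
0.03 [322.35581665 171.33770357]
0.08 [322.59348775 156.50911456]
[320.70225403 181.80172524]
[ 0.58   -0.0043  0.0476 -1.6633  0.0058 -0.0695] 38.698890934625965 [2841] [ 0.56129564 -0.0058773   0.31691999]
```

View pics/c.png

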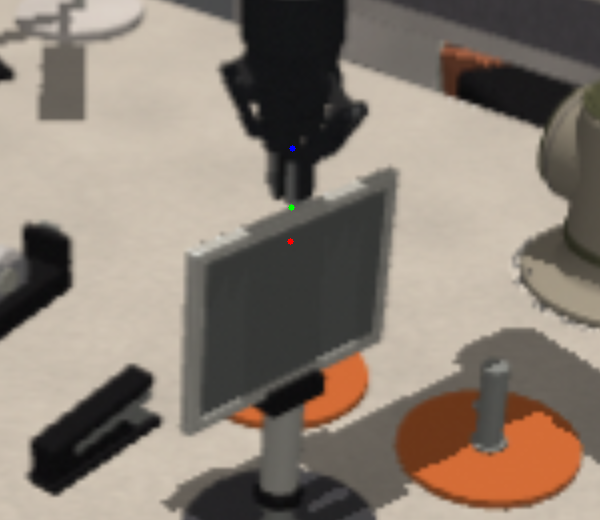

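View pics/ct.png

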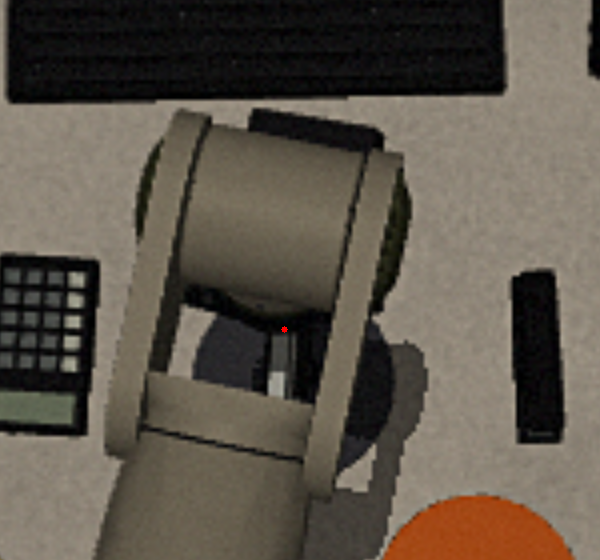

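Run:
```python
from h import *
s=get_image("scene");a=s["frame"][150:200,290:355,::-1]
a=np.clip((a/255.)**.6*255,0,255).astype(np.uint8)
cv2.imwrite("pics/d.png",cv2.resize(a,None,fx=12,fy=12,interpolation=cv2.INTER_NEAREST))
```

```text
(no output)
```

View pics/d.png

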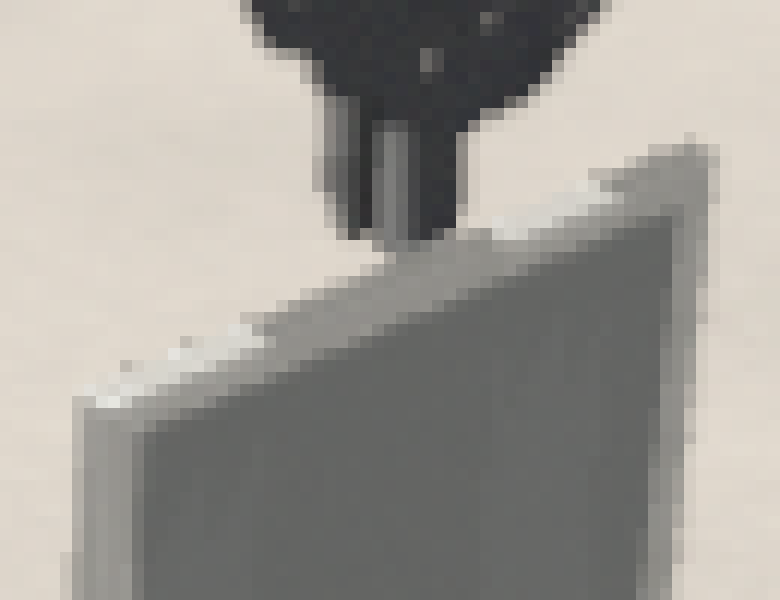

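Run:
```python
from h import *
s=get_image("scene");t=get_image("top");P=observe()["position"]
o=[]
for p,f in((s,"scene0"),(t,"top0")):
    for im in(p["frame"][:,:,::-1].copy(),cv2.imread(f"pics/{f}.png")):
        a=np.linspace(0,6.283,40)
        for q in proj(p,np.c_[.08*np.cos(a),.08*np.sin(a),0*a]): cv2.circle(im,tuple(q.astype(int)),1,(0,0,255),-1)
        o.append(im)
for q,im in((proj(s,[P,[.215,-.506,.193]]),0),(proj(t,[P,[.215,-.506,.193]]),2)):
    print(q)
    cv2.circle(o[im],tuple(q[0].astype(int)),2,(0,255,0),-1);cv2.circle(o[im+1],tuple(q[1].astype(int)),2,(0,255,0),-1)
cv2.imwrite("pics/e.png",cv2.resize(np.vstack([np.hstack(o[:2]),np.hstack(o[2:])]),(800,500)))
cv2.imwrite("pics/e1.png",cv2.resize(o[0],(800,500)));cv2.imwrite("pics/e2.png",cv2.resize(o[1],(800,500)))
```

```text
[[322.22200704 179.9404483 ]
 [284.29524956 130.70295324]]
[[320.70064553 181.8066686 ]
 [498.50730769 305.66290862]]
```

View pics/e.png

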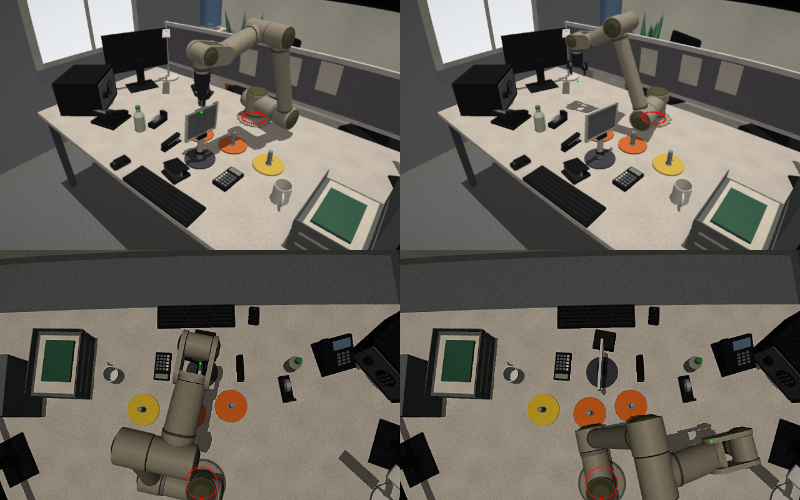

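View pics/e2.png

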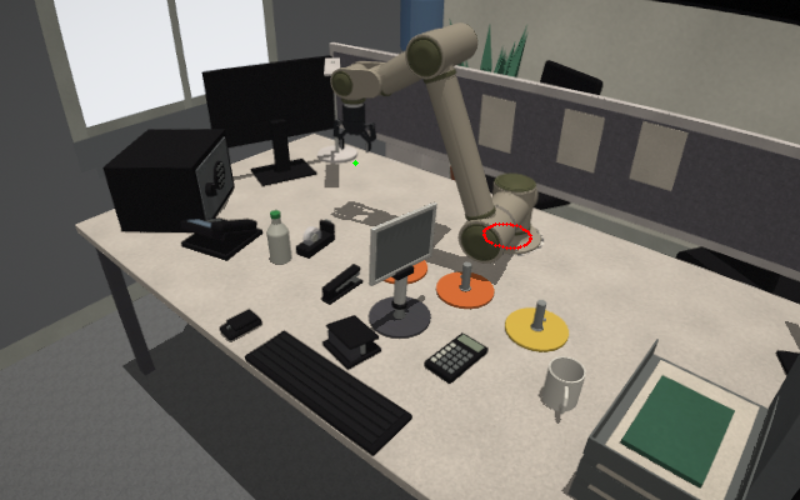

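The gripper closed to 8 mm with no force. In the crop the fingertips end at about row 170 in the scene view, just above the frame's top edge, while the reported TCP projects to row 180. So the real fingertips sit about 33 mm higher than reported. I'll measure this offset with the open gripper before going lower.

```bash
python3 -m crank '{"slide":[[0,0,-0.02],[0,0,-0.04],[0,0,-0.04],[0,0,-0.04],[0,0,-0.04],[0,0,-0.04],[0,0,-0.04],[0,0,-0.04]],"roll":[0,0,0,0,0,0,0,0],"grip":[0.008,0.008,0.008,0.008,0.008,0.008,0.008,0.008]}' 40
python3 - <<'E'
from h import *
s=get_image("scene");t=get_image("top");o=observe();P=o["position"];print(P,o["grip_width"],proj(s,P),proj(t,P),proj(s,P+[0,0,.033]))
a=s["frame"][120:185,290:355,::-1];b=t["frame"][160:225,290:355,::-1]
f=lambda a:cv2.resize(np.clip((a/255.)**.6*255,0,255).astype(np.uint8),(400,400),interpolation=cv2.INTER_NEAREST)
cv2.imwrite("pics/f.png",np.hstack([f(a),f(b)]))
E
```

```text
time_s: 6.75
position: [0.563, -0.0088, 0.3258]
tool_rot: [[0.998, -0.066, -0.001], [-0.066, -0.998, 0.0], [-0.001, -0.0, -1.0]]
ft_force: [0.3, 0.3, -1.1]
grip_width: 0.0081
[ 0.5630565  -0.00877865  0.32599846] 0.007824204768930402 [[322.4069291  168.45347281]] [[320.37032566 178.92027791]] [[322.56401642 158.65594911]]
```

View pics/f.png

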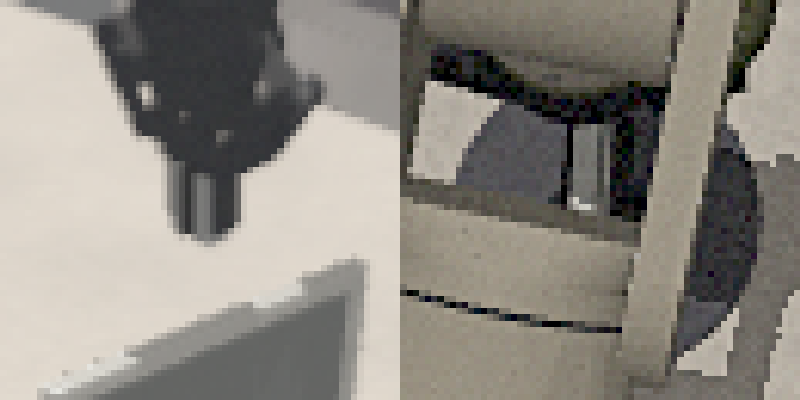

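Tip at (323,159) in the scene view, against (322.6,158.7) predicted with a +33 mm offset in z, so they agree. I'll open, descend to reported z 0.254, and check before closing.

```bash
python3 -m crank '{"slide":[[0,0,0],[0,0,0],[0,0,0],[0,0,0],[0,0,0],[0,0,0],[0,0,0],[0,0,0.01]],"roll":[0,0,0,0,0,0,0,0],"grip":[0.0854,0.0854,0.0854,0.0854,0.0854,0.0854,0.0854,0.0854]}' 40
python3 -m crank '{"slide":[[0,0,0.01],[0,0,0.02],[0,0,0.03],[0,0,0.04],[0,0,0.047],[0,0,0.054],[0,0,0.062],[0,0,0.062]],"roll":[0,0,0,0,0,0,0,0],"grip":[0.0854,0.0854,0.0854,0.0854,0.0854,0.0854,0.0854,0.0854]}' 40
python3 - <<'E'
from h import *
s=get_image("scene");o=observe();print(o["position"],o["grip_width"],o["ft_force"])
cv2.imwrite("pics/g.png",cv2.resize(s["frame"][120:200,280:370,::-1],None,fx=7,fy=7,interpolation=cv2.INTER_NEAREST))
E
```

```text
time_s: 7.65
position: [0.5635, -0.0089, 0.3168]
tool_rot: [[0.998, -0.066, 0.003], [-0.066, -0.998, -0.001], [0.003, 0.0, -1.0]]
ft_force: [0.4, -0.6, 0.1]
grip_width: 0.0855
time_s: 8.45
position: [0.5627, -0.0087, 0.253]
tool_rot: [[0.998, -0.066, -0.002], [-0.066, -0.998, 0.0], [-0.002, -0.0, -1.0]]
ft_force: [-0.5, -0.8, 0.2]
grip_width: 0.0853
[ 0.56295763 -0.00876137  0.25374494] 0.08562272652340143 [-0.01773532 -0.76124847  0.56226025]
```

View pics/g.png

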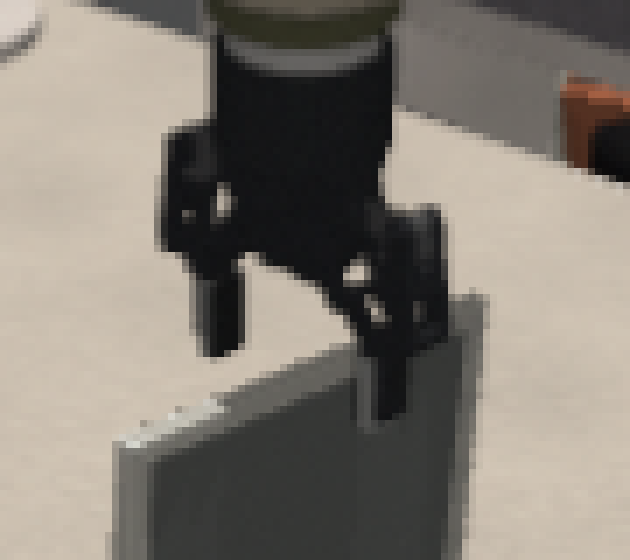

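The fingers straddle the frame: the near tip at (335,180) is in front of it and the far tip at (311,170) behind. Closing now.

```bash
python3 -m crank '{"slide":[[0,0,0],[0,0,0],[0,0,0],[0,0,0],[0,0,0],[0,0,0],[0,0,0],[0,0,0]],"roll":[0,0,0,0,0,0,0,0],"grip":[0.07,0.055,0.045,0.037,0.03,0.026,0.023,0.02]}' 40
python3 -m crank '{"slide":[[0,0,0],[0,0,0],[0,0,0],[0,0,0],[0,0,0],[0,0,0],[0,0,0],[0,0,0]],"roll":[0,0,0,0,0,0,0,0],"grip":[0.018,0.016,0.014,0.012,0.010,0.008,0.006,0.006]}' 40
python3 - <<'E'
from h import *
s=get_image("scene");o=observe();print(o["position"],o["grip_width"],o["ft_force"],o["wrist_torque"],basefit(s))
x,f,n=fitsign([s],[.579,-.006,.045,-1.637,.01,-.08]);print(x.round(4),f,n,top_of(x))
cv2.imwrite("pics/i.png",cv2.resize(s["frame"][120:280,270:380,::-1],None,fx=3.6,fy=3.6,interpolation=cv2.INTER_NEAREST))
E
```

```text
time_s: 9.3
position: [0.5631, -0.0088, 0.2541]
tool_rot: [[0.998, -0.066, -0.0], [-0.066, -0.998, 0.0], [-0.0, -0.0, -1.0]]
ft_force: [0.6, 0.8, 0.2]
grip_width: 0.0198
time_s: 10.1
position: [0.5631, -0.0087, 0.2541]
tool_rot: [[0.998, -0.066, -0.0], [-0.066, -0.998, 0.0], [-0.0, -0.0, -1.0]]
ft_force: [-0.1, -0.0, 1.0]
grip_width: 0.0111
[ 0.56307152 -0.00875144  0.25415483] 0.01137425349034618 [-0.37343655  0.51861543  0.82663366] [ 0.15551628  0.00591202 -0.03600465] [(0.91, array([60., 58., 59.]), array([ 0.5776, -0.0068]), 25, np.float64(0.0029))]
[ 0.5807 -0.0079  0.0476 -1.6116 -0.0118 -0.0726] 90.03323603708034 [2526] [ 0.56107246 -0.00468521  0.31685588]
```

View pics/i.png

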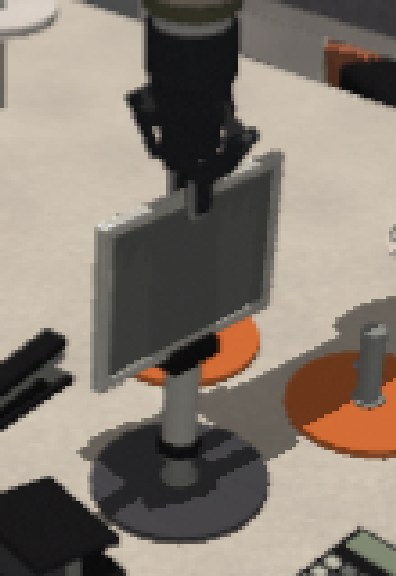

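```bash
python3 -m crank '{"slide":[[0.003,0,0],[0.006,0,0],[0.009,0,0],[0.012,0,0],[0.014,0,0],[0.014,0,0],[0.014,0,0],[0.014,0,0]],"roll":[0,0,0,0,0,0,0,0],"grip":[0.006,0.006,0.006,0.006,0.006,0.006,0.006,0.006]}' 40
python3 - <<'E'
from h import *
s=get_image("scene");o=observe();print(o["position"],o["grip_width"],o["ft_force"],o["wrist_torque"],basefit(s))
x,f,n=fitsign([s],[.579,-.006,.045,-1.637,.0,-.02]);print(x.round(4),f,n,top_of(x))
E
```

```text
time_s: 11.05
position: [0.577, -0.0097, 0.2541]
tool_rot: [[0.998, -0.066, 0.0], [-0.066, -0.998, -0.0], [0.0, 0.0, -1.0]]
ft_force: [-1.2, 0.2, 1.1]
grip_width: 0.011
[ 0.577028   -0.00967412  0.2540792 ] 0.01121273109216556 [-1.11737891 -0.10367326  0.75811151] [ 0.12895282  0.56470108 -0.0072102 ] [(0.92, array([55., 53., 55.]), array([ 0.5751, -0.0071]), 24, np.float64(0.0023)), (0.21, array([30., 29., 30.]), array([ 0.7254, -0.0416]), 14, np.float64(0.0101))]
[ 0.5785 -0.0077  0.0464 -1.6255 -0.006  -0.0126] 75.9189656142097 [2609] [ 0.57504463 -0.00612915  0.31634026]
```

```bash
python3 -m crank '{"slide":[[0.001,0,0.002],[0.001,0,0.004],[0.001,0,0.006],[0.001,0,0.008],[0.001,0,0.01],[0.001,0,0.012],[0.001,0,0.014],[0.001,0,0.016]],"roll":[0,0,0,0,0,0,0,0],"grip":[0.006,0.006,0.006,0.006,0.006,0.006,0.006,0.006]}' 45
python3 - <<'E'
from h import *
s=get_image("scene");o=observe();print(o["position"],o["grip_width"],o["ft_force"],o["wrist_torque"],basefit(s))
x,f,n=fitsign([s],[.579,-.006,.035,-1.637,.0,-.0]);print(x.round(4),f,n,top_of(x))
E
```

```text
time_s: 12.0
position: [0.5781, -0.0098, 0.2379]
tool_rot: [[0.998, -0.066, -0.0], [-0.066, -0.998, 0.0], [-0.0, -0.0, -1.0]]
ft_force: [-0.8, -0.4, 0.8]
grip_width: 0.0112
[ 0.57793998 -0.00975736  0.23752414] 0.010783829084057676 [-1.17488329  0.43033037 -0.96607728] [0.0535203  0.34077449 0.00483554] [(0.9, array([56., 55., 56.]), array([ 0.578 , -0.0069]), 25, np.float64(0.0035)), (0.61, array([65., 65., 61.]), array([0.6057, 0.2043]), 17, np.float64(0.0084)), (0.36, array([116., 118., 105.]), array([ 0.5499, -0.5423]), 19, np.float64(0.0438))]
[ 0.5835 -0.0062  0.0358 -1.6096 -0.0236 -0.0023] 122.59013687407372 [2427] [5.82917507e-01 2.24269826e-04 3.05716152e-01]
```

```bash
python3 -m crank '{"slide":[[0,0,0.002],[0,0,0.004],[0,0,0.006],[0,0,0.008],[0,0,0.01],[0,0,0.012],[0,0,0.014],[0,0,0.016]],"roll":[0,0,0,0,0,0,0,0],"grip":[0.006,0.006,0.006,0.006,0.006,0.006,0.006,0.006]}' 45
python3 - <<'E'
from h import *
s=get_image("scene");o=observe();print(o["position"],o["grip_width"],o["ft_force"],o["wrist_torque"],basefit(s)[:1])
x,f,n=fitsign([s],[.579,-.006,.02,-1.637,.0,-.0]);print(x.round(4),f,n,top_of(x))
cv2.imwrite("pics/j.png",cv2.resize(s["frame"][120:280,270:380,::-1],None,fx=3.6,fy=3.6,interpolation=cv2.INTER_NEAREST))
E
```

```text
time_s: 12.95
position: [0.5781, -0.0098, 0.222]
tool_rot: [[0.998, -0.066, 0.0], [-0.066, -0.998, -0.0], [0.0, -0.0, -1.0]]
ft_force: [-0.9, 0.1, 0.7]
grip_width: 0.0113
[ 0.57795307 -0.00974206  0.22157969] 0.010924154204656642 [ 0.17798808  0.12816336 -0.81766289] [0.07521668 0.34400619 0.00768957] [(0.62, array([54., 53., 54.]), array([ 0.5747, -0.006 ]), 24, np.float64(0.0028))]
[ 0.582  -0.0063  0.018  -1.6032 -0.0065 -0.0143] 125.71801755472879 [2378] [ 0.57811313 -0.00456962  0.28800294]
```

View pics/j.png

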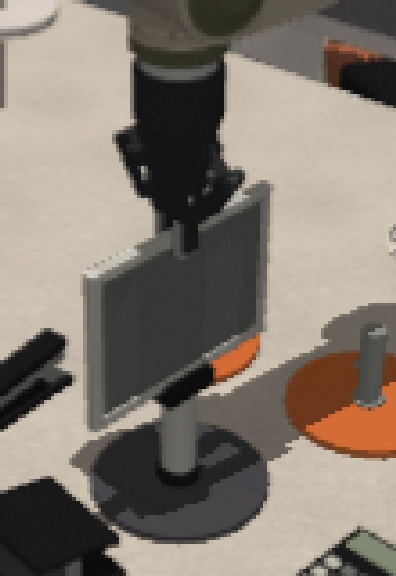

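The sign is going down the post, with about 6–8 mm left. I'll use fine steps until it meets the plate.

```bash
python3 -m crank '{"slide":[[0,0,0.001],[0,0,0.002],[0,0,0.003],[0,0,0.004],[0,0,0.0045],[0,0,0.005],[0,0,0.0055],[0,0,0.006]],"roll":[0,0,0,0,0,0,0,0],"grip":[0.006,0.006,0.006,0.006,0.006,0.006,0.006,0.006]}' 45
python3 - <<'E'
from h import *
s=get_image("scene");o=observe();print(o["position"],o["ft_force"],o["wrist_torque"])
x,f,n=fitsign([s],[.579,-.006,.012,-1.637,.0,-.0]);print(x.round(4),f,n,top_of(x))
E
```

```text
time_s: 13.9
position: [0.5794, -0.0099, 0.219]
tool_rot: [[0.998, -0.066, 0.006], [-0.066, -0.998, -0.001], [0.006, 0.001, -1.0]]
ft_force: [-1.4, 1.1, 17.0]
grip_width: 0.011
[ 0.57940125 -0.00990239  0.21901638] [-0.85981525  0.53687888 14.67460209] [ 0.24833717  0.45015623 -0.01073901]
[ 0.5814 -0.0078  0.0141 -1.6138 -0.0163 -0.0057] 83.23449283540671 [2495] [ 0.5798987  -0.00336615  0.28404089]
```

```bash
python3 -m crank '{"slide":[[0,0,0.0005],[0,0,0.001],[0,0,0.001],[0,0,0.0015],[0,0,0.0015],[0,0,0.002],[0,0,0.002],[0,0,0.002]],"roll":[0,0,0,0,0,0,0,0],"grip":[0.006,0.006,0.006,0.006,0.006,0.006,0.006,0.006]}' 45
python3 -c "
from rig import *
o=observe();print(o['position'],o['ft_force'],o['wrist_torque'])"
```

```text
time_s: 14.8
position: [0.58, -0.01, 0.2189]
tool_rot: [[0.998, -0.066, 0.01], [-0.066, -0.998, -0.002], [0.01, 0.001, -1.0]]
ft_force: [-1.0, 1.2, 24.6]
grip_width: 0.0113
[ 0.57998163 -0.00996278  0.21893336] [-0.9950312   1.1837677  24.62635557] [0.37748854 0.68878518 0.01128589]
```

Run:
```python
from h import *
s=get_image("scene")
a=cv2.resize(s["frame"],None,fx=8,fy=8,interpolation=cv2.INTER_CUBIC)[:,:,::-1]
cv2.imwrite("pics/k.png",a[1760:2260,2280:2880])
for z in(.010,.013): 
  q=cyl(.021,0,0)[:24]+[.577,-.0075,z]; print(z,proj(s,q)[:,1].max())
```

```text
0.01 256.18736684399124
0.013 255.50181088423162
```

View pics/k.png

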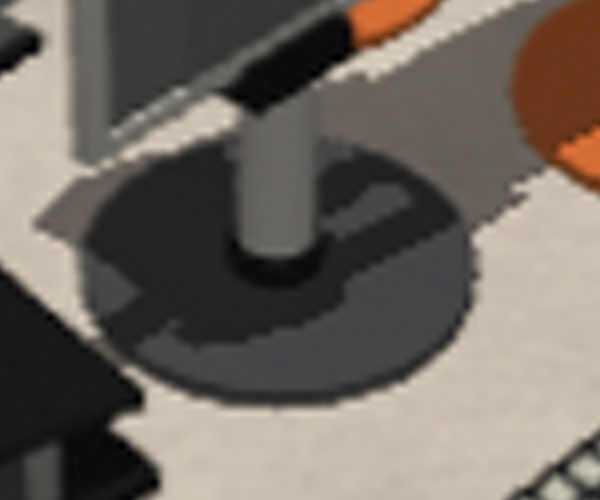

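Mouth rim is at row 255.6, and 256.2 is expected on the plate, with 25 N and no more travel, so the sign is home. I'll ease the load and start turning anticlockwise (negative roll), compensating for the grip sitting about 2.5 mm off the axis.

```bash
python3 -m crank '{"slide":[[0,0,-0.0015],[0,0,-0.0025],[0,0,-0.003],[0,0,-0.003],[0,0,-0.003],[0,0,-0.003],[0,-0.0001,-0.003],[-0.0001,-0.0003,-0.003]],"roll":[0,0,0,0,0,-0.02,-0.06,-0.1],"grip":[0.006,0.006,0.006,0.006,0.006,0.006,0.006,0.006]}' 50
python3 - <<'E'
from h import *
s=get_image("scene");o=observe();print(o["position"],o["ft_force"],o["wrist_torque"])
x,f,n=fitsign([s],[.577,-.007,.010,-1.537,.0,-.0]);print(x.round(4),f,n,top_of(x),basefit(s)[:1])
E
```

```text
time_s: 15.65
position: [0.5793, -0.0095, 0.219]
tool_rot: [[0.999, 0.035, 0.005], [0.035, -0.999, -0.001], [0.005, 0.001, -1.0]]
ft_force: [1.6, 1.1, 8.8]
grip_width: 0.0112
[ 0.5792879  -0.00951812  0.21900828] [0.77764963 0.39194368 8.65498585] [ 0.25706369 -0.12521717 -0.07897833]
[ 0.5798 -0.0083  0.0116 -1.5274 -0.0048 -0.0137] 83.98521656687096 [2266] [ 0.57610987 -0.00701907  0.28155315] [(0.72, array([55., 53., 55.]), array([ 0.5773, -0.0077]), 27, np.float64(0.003))]
```

```bash
python3 -m crank '{"slide":[[0,-0.0001,0],[0,-0.0003,0],[0,-0.0005,0],[-0.0001,-0.0006,0],[-0.0001,-0.0008,0],[-0.0002,-0.001,0],[-0.0003,-0.0012,0],[-0.0004,-0.0013,0]],"roll":[-0.07,-0.14,-0.21,-0.28,-0.35,-0.42,-0.49,-0.55],"grip":[0.006,0.006,0.006,0.006,0.006,0.006,0.006,0.006]}' 50
python3 - <<'E'
from h import *
s=get_image("scene");o=observe();print(o["position"],o["ft_force"],o["wrist_torque"])
x,f,n=fitsign([s],[.577,-.007,.010,-.98,.0,-.0]);print(x.round(4),f,n,top_of(x),basefit(s)[:1])
E
```

```text
time_s: 16.6
position: [0.5784, -0.0074, 0.2191]
tool_rot: [[0.833, 0.554, 0.005], [0.554, -0.833, 0.001], [0.004, 0.002, -1.0]]
ft_force: [-0.9, 4.0, 10.6]
grip_width: 0.0111
[ 0.57843176 -0.00737631  0.21908604] [-1.12805485  3.3282906   9.75953488] [ 0.98456399  0.24617723 -0.05086394]
[ 0.5761 -0.0081  0.0078 -0.9669 -0.0015  0.0279] 59.2991690818676 [765] [ 0.5836271  -0.0077264   0.27768689] [(0.28, array([86., 83., 78.]), array([ 0.3985, -0.1498]), 11, np.float64(0.1533))]
```

```bash
python3 -m crank '{"slide":[[0.0003,-0.0004,0],[0.0005,-0.0008,0],[0.0005,-0.001,0],[0.0005,-0.0011,0],[0.0005,-0.0012,0],[0.0005,-0.0013,0],[0.0005,-0.0013,0],[0.0005,-0.0013,0]],"roll":[-0.03,-0.06,-0.09,-0.12,-0.15,-0.18,-0.21,-0.21],"grip":[0.006,0.006,0.006,0.006,0.006,0.006,0.006,0.006]}' 50
python3 -c "
from rig import *
o=observe();print(o['position'],o['ft_force'],o['wrist_torque'])"
```

```text
time_s: 17.55
position: [0.5779, -0.0061, 0.219]
tool_rot: [[0.7, 0.714, 0.004], [0.714, -0.7, 0.001], [0.003, 0.002, -1.0]]
ft_force: [-2.4, 4.4, 10.7]
grip_width: 0.0109
[ 0.57792195 -0.00606009  0.21904252] [-2.36108903  4.43439316 10.71955283] [ 0.95623265  0.49078504 -0.06139684]
```

```bash
python3 -m crank '{"slide":[[0,-0.0005,0],[0,-0.001,0],[0,-0.0015,0],[0,-0.0018,0],[0,-0.002,0],[0,-0.002,0],[0,-0.002,0],[0,-0.002,0]],"roll":[-0.03,-0.06,-0.09,-0.12,-0.15,-0.18,-0.2,-0.2],"grip":[0.006,0.006,0.006,0.006,0.006,0.006,0.006,0.006]}' 50
python3 - <<'E'
from h import *
s=get_image("scene");o=observe();print(o["position"],o["ft_force"],o["wrist_torque"])
x,f,n=fitsign([s],[.577,-.007,.010,-.58,.0,-.0]);print(x.round(4),f,n,top_of(x),basefit(s)[:1])
cv2.imwrite("pics/l.png",cv2.resize(s["frame"][120:290,230:400,::-1],None,fx=3.5,fy=3.5,interpolation=cv2.INTER_CUBIC))
E
```

```text
time_s: 18.35
position: [0.5767, -0.0049, 0.2191]
tool_rot: [[0.545, 0.839, 0.005], [0.839, -0.545, 0.001], [0.003, 0.004, -1.0]]
ft_force: [-0.5, 3.1, 10.5]
grip_width: 0.011
[ 0.57667811 -0.00487111  0.21902383] [-0.81815459  3.07390859 10.07484497] [ 0.7444666   0.28380872 -0.08844398]
[ 0.5767 -0.0082  0.011  -0.5741  0.0063  0.0074] 116.59934960129526 [1358] [ 0.57871582 -0.00989554  0.28095976] [(0.96, array([52., 51., 52.]), array([ 0.5765, -0.0063]), 24, np.float64(0.0018))]
```

View pics/l.png

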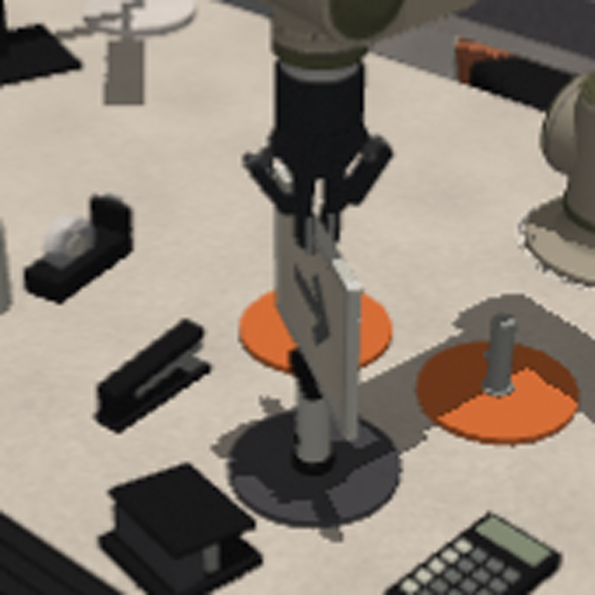

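The printed arrow face is coming into view at (320,195), so the direction is right, and the base hasn't moved. Sign yaw is −0.57. I'll continue in steps of 0.15 rad, watching the torque.

```bash
python3 -m crank '{"slide":[[0,-0.0003,0],[0,-0.0006,0],[0,-0.0009,0],[0,-0.0012,0],[0,-0.0012,0],[0,-0.0012,0],[0,-0.0012,0],[0,-0.0012,0]],"roll":[-0.03,-0.06,-0.09,-0.12,-0.15,-0.15,-0.15,-0.15],"grip":[0.006,0.006,0.006,0.006,0.006,0.006,0.006,0.006]}' 50
python3 -c "
from rig import *
o=observe();print(o['position'],o['ft_force'],o['wrist_torque'])"
```

```text
time_s: 19.3
position: [0.5758, -0.0043, 0.219]
tool_rot: [[0.414, 0.91, 0.005], [0.91, -0.414, 0.0], [0.002, 0.004, -1.0]]
ft_force: [-0.1, 2.0, 10.3]
grip_width: 0.0111
[ 0.57578255 -0.00431352  0.21904104] [-0.12996353  1.96183647 10.3442131 ] [ 0.69668625  0.18224756 -0.05335523]
```

```bash
python3 -m crank '{"slide":[[0,-0.0003,0],[0,-0.0005,0],[0,-0.0005,0],[0,-0.0005,0],[0,-0.0005,0],[0,-0.0005,0],[0,-0.0005,0],[0,-0.0005,0]],"roll":[-0.03,-0.06,-0.09,-0.12,-0.15,-0.15,-0.15,-0.15],"grip":[0.006,0.006,0.006,0.006,0.006,0.006,0.006,0.006]}' 50
python3 -c "
from rig import *
o=observe();print(o['position'],o['ft_force'],o['wrist_torque'])"
```

```text
time_s: 20.1
position: [0.5752, -0.004, 0.2191]
tool_rot: [[0.273, 0.962, 0.004], [0.962, -0.273, 0.001], [0.002, 0.004, -1.0]]
ft_force: [-0.1, 2.9, 10.1]
grip_width: 0.011
[ 0.57520911 -0.004009    0.21905483] [-0.06847034  2.90182463 10.05230272] [0.78320849 0.38327984 0.02369429]
```

```bash
python3 -m crank '{"slide":[[0,-0.0002,0],[0,-0.0003,0],[0,-0.0003,0],[0,-0.0003,0],[0,-0.0003,0],[0,-0.0003,0],[0,-0.0003,0],[0,-0.0003,0]],"roll":[-0.02,-0.04,-0.06,-0.08,-0.1,-0.1,-0.1,-0.1],"grip":[0.006,0.006,0.006,0.006,0.006,0.006,0.006,0.006]}' 50
python3 - <<'E'
from h import *
W=[]
for i in range(2):
    s=get_image("scene");o=observe();W.append(np.r_[o["ft_force"],o["wrist_torque"]].round(2));
print(W)
x,f,n=fitsign([s],[.577,-.007,.010,-.18,.0,-.0]);print(x.round(4),f,n,top_of(x),basefit(s)[:1])
a=cv2.resize(s["frame"],None,fx=8,fy=8,interpolation=cv2.INTER_CUBIC)[:,:,::-1]
cv2.imwrite("pics/m.png",a[1760:2260,2280:2880])
E
```

```text
time_s: 20.9
position: [0.5746, -0.004, 0.219]
tool_rot: [[0.176, 0.984, 0.004], [0.984, -0.176, 0.0], [0.001, 0.004, -1.0]]
ft_force: [-2.7, 2.1, 10.2]
grip_width: 0.011
[array([-2.91,  2.66, 10.7 ,  0.64,  0.62, -0.03]), array([-2.17,  2.49, 10.65,  0.73,  0.62, -0.02])]
[ 0.5774 -0.0077  0.0115 -0.1864  0.0099 -0.0013] 92.9260313038956 [2415] [ 0.57701472 -0.01034795  0.28148767] [(0.74, array([54., 52., 54.]), array([ 0.5762, -0.0075]), 22, np.float64(0.0017))]
```

View pics/m.png

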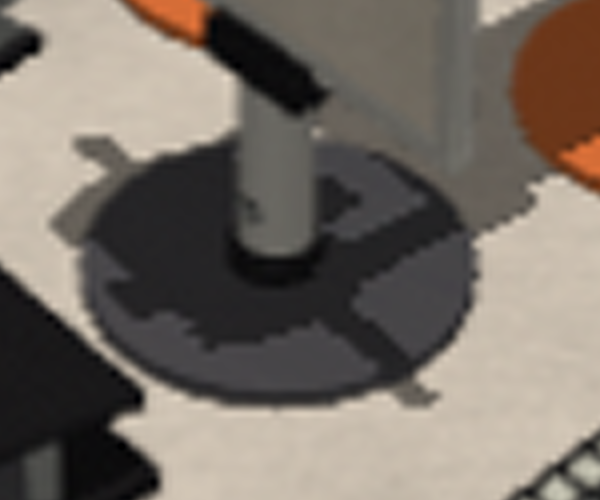

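The tube hole is now visible at about (316,246) in the scene view and still dark, so no pin yet. Continuing.

```bash
python3 -m crank '{"slide":[[0,-0.0003,0],[0,-0.0005,0],[0,-0.0007,0],[0,-0.0008,0],[0,-0.0008,0],[0,-0.0008,0],[0,-0.0008,0],[0,-0.0008,0]],"roll":[-0.03,-0.06,-0.09,-0.12,-0.15,-0.15,-0.15,-0.15],"grip":[0.006,0.006,0.006,0.006,0.006,0.006,0.006,0.006]}' 50
cat > v.py <<'E'
from h import *
import sys
s=get_image("scene");o=observe();print(o["position"],o["ft_force"].round(1),o["wrist_torque"].round(3),"yaw",np.arctan2(o["tool_rot"][1,0],o["tool_rot"][0,0])-np.pi/2)
print(basefit(s)[:1])
a=cv2.resize(s["frame"],None,fx=10,fy=10,interpolation=cv2.INTER_CUBIC)[:,:,::-1]
cv2.imwrite(sys.argv[1],a[2250:2650,2950:3450])
E
python3 v.py pics/n1.png
```

```text
time_s: 21.9
position: [0.5736, -0.0039, 0.219]
tool_rot: [[0.027, 1.0, 0.003], [1.0, -0.027, 0.0], [0.0, 0.003, -1.0]]
ft_force: [-3.1, 2.5, 11.3]
grip_width: 0.011
[ 0.57360305 -0.0038453   0.21900377] [-3.2  1.7 11.2] [ 0.602  0.852 -0.098] yaw -0.026731954313642392
[(0.78, array([53., 52., 54.]), array([ 0.5767, -0.0062]), 20, np.float64(0.0017))]
```

View pics/n1.png

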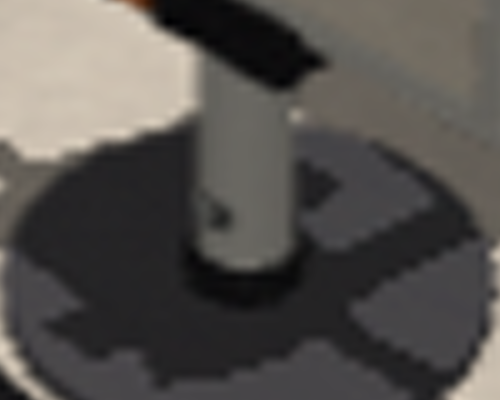

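```bash
python3 -m crank '{"slide":[[0,-0.0003,0],[0,-0.0005,0],[0,-0.0005,0],[0,-0.0005,0],[0,-0.0005,0],[0,-0.0005,0],[0,-0.0005,0],[0,-0.0005,0]],"roll":[-0.03,-0.06,-0.09,-0.12,-0.15,-0.15,-0.15,-0.15],"grip":[0.006,0.006,0.006,0.006,0.006,0.006,0.006,0.006]}' 50
python3 v.py pics/n2.png
```

```text
time_s: 22.8
position: [0.5731, -0.0038, 0.2191]
tool_rot: [[-0.122, 0.993, 0.003], [0.993, 0.122, 0.0], [0.0, 0.003, -1.0]]
ft_force: [-2.9, 3.9, 11.0]
grip_width: 0.0111
[ 0.57308909 -0.00382088  0.21904698] [-2.2  3.4 10.9] [ 0.678  0.858 -0.594] yaw 0.12232936696847818
[(0.63, array([55., 53., 55.]), array([ 0.5764, -0.0065]), 24, np.float64(0.0017))]
```

View pics/n2.png

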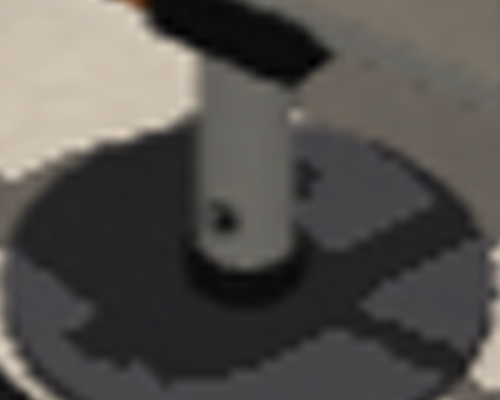

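The torque jumped from −0.1 to −0.59 N m at yaw +0.12, so the button has caught. I'll turn back to the middle of the play, then check that the other side stops too.

```bash
python3 -m crank '{"slide":[[0,0,0],[0,0,0],[0,0,0],[0,0,0],[0,0,0],[0,0,0],[0,0,0],[0,0,0]],"roll":[0.03,0.06,0.09,0.12,0.14,0.14,0.14,0.14],"grip":[0.006,0.006,0.006,0.006,0.006,0.006,0.006,0.006]}' 50
python3 v.py pics/n3.png
python3 -m crank '{"slide":[[0,0,0],[0,0,0],[0,0,0],[0,0,0],[0,0,0],[0,0,0],[0,0,0],[0,0,0]],"roll":[0.03,0.06,0.09,0.09,0.09,0.09,0.09,0.09],"grip":[0.006,0.006,0.006,0.006,0.006,0.006,0.006,0.006]}' 50
python3 v.py pics/n4.png
```

```text
time_s: 23.7
position: [0.5732, -0.004, 0.219]
tool_rot: [[0.017, 1.0, 0.003], [1.0, -0.017, 0.0], [0.0, 0.003, -1.0]]
ft_force: [-3.0, 1.3, 11.6]
grip_width: 0.011
[ 0.57319982 -0.00394597  0.2190286 ] [-2.9  2.  11.8] [ 0.527  0.714 -0.032] yaw -0.016695618640123033
[(0.67, array([55., 54., 55.]), array([ 0.5775, -0.0063]), 26, np.float64(0.0023))]
time_s: 24.6
position: [0.5735, -0.0039, 0.219]
tool_rot: [[0.106, 0.994, 0.004], [0.994, -0.106, 0.0], [0.001, 0.004, -1.0]]
ft_force: [-1.1, 2.6, 9.8]
grip_width: 0.0114
[ 0.57351677 -0.00395979  0.21901382] [-1.4  2.8 10.1] [ 0.555  0.531 -0.006] yaw -0.10673174479380965
[(0.81, array([58., 56., 57.]), array([ 0.5759, -0.0074]), 22, np.float64(0.0031))]
```

View pics/n4.png

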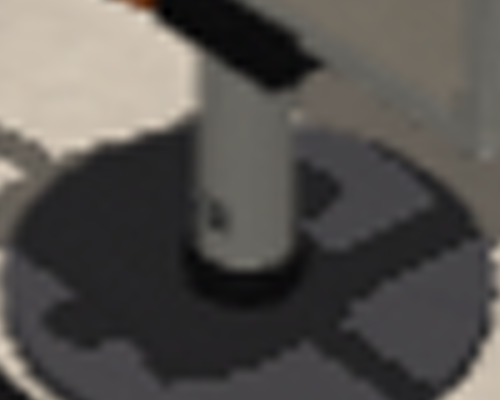

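```bash
python3 -m crank '{"slide":[[0,0,0],[0,0,0],[0,0,0],[0,0,0],[0,0,0],[0,0,0],[0,0,0],[0,0,0]],"roll":[0.02,0.04,0.06,0.08,0.08,0.08,0.08,0.08],"grip":[0.006,0.006,0.006,0.006,0.006,0.006,0.006,0.006]}' 50
python3 v.py pics/n5.png
```

```text
time_s: 25.5
position: [0.5737, -0.004, 0.219]
tool_rot: [[0.186, 0.983, 0.005], [0.983, -0.186, 0.0], [0.001, 0.004, -1.0]]
ft_force: [-0.8, 2.6, 8.9]
grip_width: 0.011
[ 0.57370349 -0.00401639  0.21899301] [-0.6  1.7  8.9] [0.511 0.269 0.02 ] yaw -0.18659354499174974
[(0.79, array([53., 51., 53.]), array([ 0.5772, -0.0072]), 27, np.float64(0.0015))]
```

```bash
python3 -m crank '{"slide":[[0,0,0],[0,0,0],[0,0,0],[0,0,0],[0,0,0],[0,0,0],[0,0,0],[0,0,0]],"roll":[0.02,0.04,0.06,0.08,0.08,0.08,0.08,0.08],"grip":[0.006,0.006,0.006,0.006,0.006,0.006,0.006,0.006]}' 50
python3 v.py pics/n6.png
```

```text
time_s: 26.4
position: [0.5739, -0.0038, 0.219]
tool_rot: [[0.263, 0.965, 0.005], [0.965, -0.263, 0.0], [0.002, 0.005, -1.0]]
ft_force: [0.6, 2.5, 10.0]
grip_width: 0.011
[ 0.57390442 -0.00384032  0.21904577] [-0.6  2.6 10.1] [0.685 0.037 0.104] yaw -0.2663070324771204
[(0.97, array([53., 52., 54.]), array([ 0.5752, -0.0062]), 23, np.float64(0.0019))]
```

View pics/n6.png

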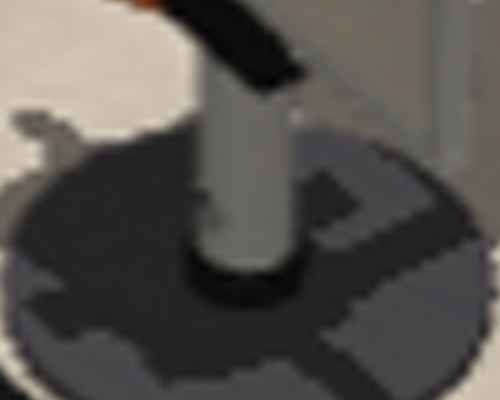

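```bash
python3 -m crank '{"slide":[[0,0,0],[0,0,0],[0,0,0],[0,0,0],[0,0,0],[0,0,0],[0,0,0],[0,0,0]],"roll":[0.01,0.02,0.03,0.04,0.04,0.04,0.04,0.04],"grip":[0.006,0.006,0.006,0.006,0.006,0.006,0.006,0.006]}' 50
python3 v.py pics/n7.png
```

```text
time_s: 27.3
position: [0.574, -0.0037, 0.2191]
tool_rot: [[0.301, 0.953, 0.005], [0.953, -0.301, 0.001], [0.002, 0.005, -1.0]]
ft_force: [1.1, 2.5, 9.4]
grip_width: 0.011
[ 0.57399811 -0.00375752  0.21908111] [0.7 3.  9.4] [ 0.813 -0.042  0.155] yaw -0.30620282986816005
[(0.66, array([53., 52., 54.]), array([ 0.5764, -0.0069]), 26, np.float64(0.0011))]
```

```bash
python3 -m crank '{"slide":[[0,0,0],[0,0,0],[0,0,0],[0,0,0],[0,0,0],[0,0,0],[0,0,0],[0,0,0]],"roll":[0.01,0.02,0.03,0.04,0.04,0.04,0.04,0.04],"grip":[0.006,0.006,0.006,0.006,0.006,0.006,0.006,0.006]}' 50
python3 v.py pics/n8.png
```

```text
time_s: 28.2
position: [0.5741, -0.0037, 0.2191]
tool_rot: [[0.339, 0.941, 0.006], [0.941, -0.339, 0.001], [0.003, 0.005, -1.0]]
ft_force: [0.7, 3.7, 9.6]
grip_width: 0.0112
[ 0.57405664 -0.00365935  0.21908663] [0.7 3.5 9.2] [ 0.868 -0.062  0.179] yaw -0.3460934732570031
[(0.82, array([59., 57., 58.]), array([ 0.5781, -0.0062]), 25, np.float64(0.0046))]
```

Run:
```python
from h import *
s=get_image("scene");t=get_image("top");o=observe();print(o["wrist_torque"],o["joint_efforts"].round(2))
for fr in (range(6),[0,1,2,3]):
    x,f,n=fitsign([s],[.577,-.007,.010,-.3,.0,-.0],fr);print(x.round(4),f,n,top_of(x))
cv2.imwrite("pics/o.png",np.hstack([cv2.resize(p["frame"][100:300,220:420,::-1],None,fx=2,fy=2) for p in (t,s)]))
```

```text
[ 0.87870135 -0.10858163  0.1652807 ] [ -2.07 -41.64 -20.73  -1.2   -0.1    0.19]
[ 0.5739 -0.0052  0.0067 -0.3419  0.0381 -0.0052] 78.13877882694388 [2010] [ 0.57246131 -0.01543708  0.27651764]
[ 0.5779 -0.0063  0.0109 -0.3459  0.     -0.    ] 101.11980083575506 [2010] [ 0.57793553 -0.00630156  0.28085707]
```

View pics/o.png

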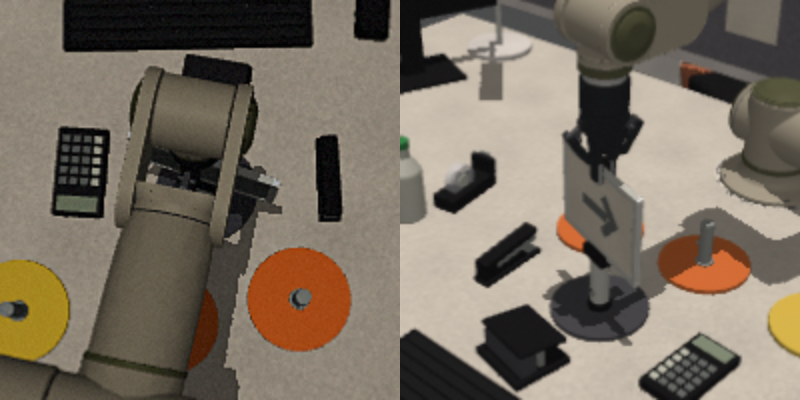

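The sign follows the gripper (fitted yaw −0.346), but it swept 0.47 rad, which is more than the play of a locked sign. The lock is doubtful. I'll release it, look with the sign free, and re-grip without side load.

```bash
python3 -m crank '{"slide":[[0,0,0],[0,0,0],[0,0,0],[0,0,0],[0,0,0],[0,0,0],[0,0,0],[0,0,0]],"roll":[0,0,0,0,0,0,0,0],"grip":[0.02,0.03,0.035,0.035,0.035,0.035,0.035,0.035]}' 50
python3 - <<'E'
from h import *
s=get_image("scene");o=observe();print(o["position"],o["ft_force"],o["wrist_torque"],o["grip_width"])
for fr in (range(6),[0,1,2,3]):
    x,f,n=fitsign([s],[.577,-.007,.010,-.3,.0,-.0],fr);print(x.round(4),f,n,top_of(x))
print(basefit(s)[:1])
a=cv2.resize(s["frame"],None,fx=14,fy=14,interpolation=cv2.INTER_CUBIC)[:,:,::-1]
cv2.imwrite("pics/q.png",a[3200:3650,4150:4700])
cv2.imwrite("pics/q0.png",s["frame"][:,:,::-1])
E
```

```text
time_s: 29.3
position: [0.5728, -0.0043, 0.2171]
tool_rot: [[0.34, 0.94, -0.0], [0.94, -0.34, 0.0], [0.0, -0.0, -1.0]]
ft_force: [-0.1, 0.4, 0.3]
grip_width: 0.0351
[ 0.57275107 -0.00434606  0.21714866] [ 0.20061218 -0.00679812  0.24768433] [-0.03253034  0.0047311  -0.01593449] 0.03493427956763385
[ 0.5738 -0.0056  0.0098 -0.3319  0.0071  0.0118] 154.79376682563938 [1943] [ 0.57695049 -0.00750187  0.27979956]
[ 0.5776 -0.0053  0.0103 -0.3346  0.     -0.    ] 165.90023952224755 [1943] [ 0.57759391 -0.00529509  0.28029306]
[(0.97, array([54., 52., 54.]), array([ 0.5779, -0.0065]), 23, np.float64(0.0023))]
```

View pics/q.png

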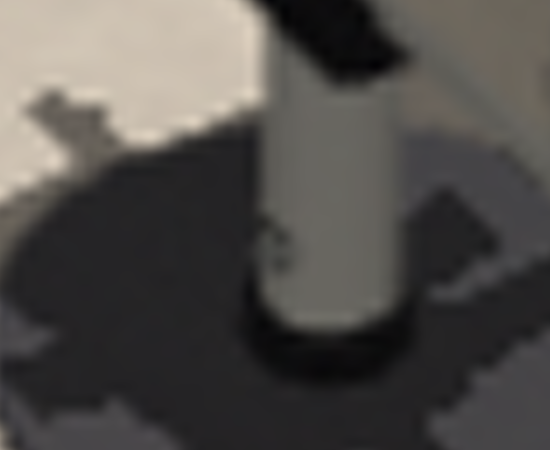

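Run:
```python
import cv2,numpy as np
def n(f):
    a=cv2.imread(f"pics/{f}.png")
    if f=="m": y,x,k=1760,2280,8
    else: y,x,k=2250,2950,10
    c=a[int(234*k-y):int(258*k-y),int(308*k-x):int(328*k-x)]
    c=np.clip((c/255.)**.6*255*1.1,0,255).astype(np.uint8)
    c=cv2.resize(c,(195,234));cv2.putText(c,f,(2,14),0,.5,(0,0,255),1);return c
cv2.imwrite("pics/cmp.png",np.vstack([np.hstack([n(f) for f in r]) for r in(("m","n1","n2","n3"),("n5","n4","n6","n8"))]))
```

```text
(no output)
```

View pics/cmp.png

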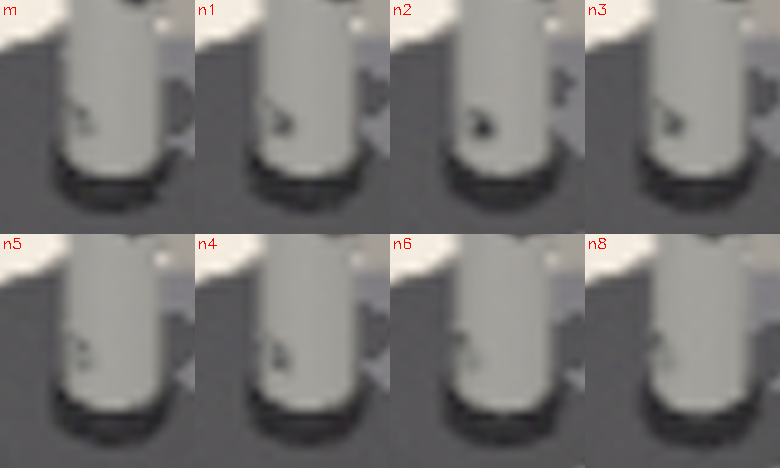

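```bash
python3 -m crank '{"slide":[[0,0.002,0],[0,0.002,0],[0,0.002,0],[0,0.002,0],[0,0.002,0],[0,0.002,0],[0,0.002,0],[0,0.002,0]],"roll":[0,0,0,0,0,0,0,0],"grip":[0.03,0.025,0.02,0.016,0.012,0.008,0.006,0.006]}' 50
python3 v.py pics/r1.png
python3 -m crank '{"slide":[[0,0,0],[0,0,0],[0,0,0],[0,0,0],[0,0,0],[0,0,0],[0,0,0],[0,0,0]],"roll":[0,0,0,0.02,0.04,0.06,0.06,0.06],"grip":[0.006,0.006,0.006,0.006,0.006,0.006,0.006,0.006]}' 50
python3 v.py pics/r2.png
```

```text
time_s: 30.3
position: [0.5746, -0.0049, 0.2172]
tool_rot: [[0.34, 0.94, -0.0], [0.94, -0.34, 0.0], [0.0, -0.0, -1.0]]
ft_force: [-0.9, -0.4, 1.6]
grip_width: 0.0111
[ 0.57457378 -0.00491631  0.21722679] [-0.5  1.1  2.6] [0.154 0.281 0.054] yaw -0.3468996057103242
[(0.98, array([53., 51., 53.]), array([ 0.577 , -0.0088]), 21, np.float64(0.0015))]
time_s: 31.2
position: [0.5747, -0.005, 0.2172]
tool_rot: [[0.396, 0.918, 0.0], [0.918, -0.396, 0.0], [0.0, 0.0, -1.0]]
ft_force: [-1.0, 1.4, 2.9]
grip_width: 0.0109
[ 0.57468086 -0.0049691   0.21722057] [-2.   0.8  4.2] [0.232 0.278 0.116] yaw -0.40691945632993987
[(0.86, array([52., 51., 52.]), array([ 0.5772, -0.0052]), 24, np.float64(0.0013))]
```

There is only friction clockwise (0.12 N m), so the sign isn't locked yet. The stop at +0.12 was the pin catching the hole edge, with side load on the sign. I'll go anticlockwise again with the sign unstressed.

```bash
python3 -m crank '{"slide":[[0,0,0],[0,0,0],[0,0,0],[0,0,0],[0,0,0],[0,0,0],[0,0,0],[0,0,0]],"roll":[-0.05,-0.1,-0.16,-0.22,-0.28,-0.34,-0.37,-0.37],"grip":[0.006,0.006,0.006,0.006,0.006,0.006,0.006,0.006]}' 50
python3 v.py pics/r3.png
python3 -m crank '{"slide":[[0,0,0],[0,0,0],[0,0,0],[0,0,0],[0,0,0],[0,0,0],[0,0,0],[0,0,0]],"roll":[-0.015,-0.03,-0.045,-0.06,-0.075,-0.09,-0.1,-0.1],"grip":[0.006,0.006,0.006,0.006,0.006,0.006,0.006,0.006]}' 50
python3 v.py pics/r4.png
```

```text
time_s: 32.1
position: [0.5743, -0.0054, 0.2173]
tool_rot: [[0.037, 0.999, -0.001], [0.999, -0.037, -0.001], [-0.001, -0.001, -1.0]]
ft_force: [-3.4, -0.6, 5.0]
grip_width: 0.0112
[ 0.57435624 -0.00532865  0.21723533] [-3.7 -0.6  4.4] [-0.307  0.853  0.004] yaw -0.038126183606445485
[(0.72, array([56., 54., 55.]), array([ 0.577 , -0.0053]), 21, np.float64(0.0031))]
time_s: 33.0
position: [0.5743, -0.0054, 0.2173]
tool_rot: [[-0.061, 0.998, -0.001], [0.998, 0.061, -0.001], [-0.001, -0.001, -1.0]]
ft_force: [-3.0, -0.9, 6.0]
grip_width: 0.0112
[ 0.57427079 -0.00538543  0.21727541] [-3.4 -1.4  5.6] [-0.307  1.009 -0.431] yaw 0.06098242011280952
[(0.68, array([55., 53., 55.]), array([ 0.5773, -0.0081]), 26, np.float64(0.0024))]
```

Same catch again at about +0.03–0.06, though the sign is free clockwise. That suggests the hole is at the pin and the pin isn't fully out, perhaps because of slight side load or a small height error. I'll ease the side load, press down more firmly, and wiggle around yaw −0.1.

```bash
python3 -m crank '{"slide":[[0,-0.0005,0.001],[0,-0.001,0.002],[0,-0.0015,0.003],[0,-0.002,0.004],[0,-0.002,0.004],[0,-0.002,0.004],[0,-0.002,0.004],[0,-0.002,0.004]],"roll":[0.03,0.06,0.09,0.12,0.15,0.18,0.21,0.21],"grip":[0.006,0.006,0.006,0.006,0.006,0.006,0.006,0.006]}' 50
python3 v.py pics/r5.png
python3 -m crank '{"slide":[[0,0,0],[0,0,0],[0,0,0],[0,0,0],[0,0,0],[0,0,0],[0,0,0],[0,0,0]],"roll":[-0.03,-0.06,-0.09,-0.12,-0.15,-0.18,-0.18,-0.18],"grip":[0.006,0.006,0.006,0.006,0.006,0.006,0.006,0.006]}' 50
python3 v.py pics/r6.png
```

```text
time_s: 33.9
position: [0.5743, -0.0056, 0.2171]
tool_rot: [[0.148, 0.989, 0.008], [0.989, -0.148, -0.002], [-0.001, 0.008, -1.0]]
ft_force: [-3.3, 0.2, 24.7]
grip_width: 0.0113
[ 0.57423007 -0.00556509  0.21707331] [-2.3 -1.2 24.9] [0.027 0.935 0.057] yaw -0.14806214607828472
[(0.9, array([55., 54., 55.]), array([ 0.5748, -0.0067]), 23, np.float64(0.003))]
time_s: 34.8
position: [0.5738, -0.0057, 0.2171]
tool_rot: [[-0.031, 0.999, 0.007], [1.0, 0.031, -0.002], [-0.002, 0.007, -1.0]]
ft_force: [-4.5, -1.4, 25.1]
grip_width: 0.011
[ 0.57383416 -0.00574325  0.21710464] [-4.9 -0.6 25. ] [-0.041  1.295 -0.341] yaw 0.031032803575413936
[(0.61, array([53., 52., 54.]), array([ 0.5741, -0.0075]), 24, np.float64(0.0012))]
```

View pics/r6.png

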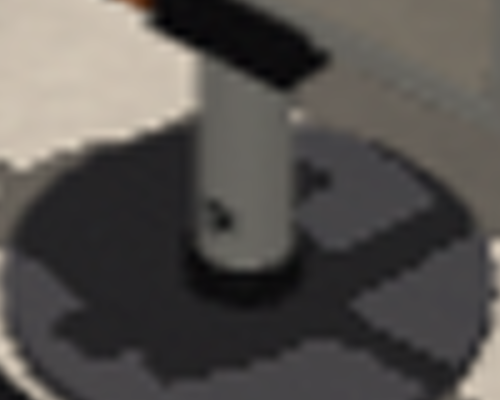

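I can test the lock by lifting gently: a popped pin would hold the sign down.

```bash
python3 -m crank '{"slide":[[0,-0.0005,-0.002],[0,-0.001,-0.003],[0,-0.001,-0.004],[0,-0.001,-0.005],[0,-0.001,-0.006],[0,-0.001,-0.007],[0,-0.001,-0.007],[0,-0.001,-0.007]],"roll":[0.04,0.08,0.12,0.12,0.12,0.12,0.12,0.12],"grip":[0.006,0.006,0.006,0.006,0.006,0.006,0.006,0.006]}' 50
python3 v.py pics/r7.png
```

```text
time_s: 35.7
position: [0.5713, -0.0052, 0.219]
tool_rot: [[0.087, 0.996, -0.002], [0.996, -0.087, 0.0], [0.0, -0.002, -1.0]]
ft_force: [0.9, -1.3, -13.9]
grip_width: 0.0113
[ 0.571286   -0.00512089  0.21901663] [  0.8  -1.1 -13.2] [-0.521 -0.306 -0.065] yaw -0.0868569591248689
[(0.67, array([54., 53., 54.]), array([ 0.5767, -0.0079]), 24, np.float64(0.002))]
```

14 N holds the sign down, more than weight plus sliding friction, so the pin may have popped during the firm press. I'll lower it and re-check clockwise.

```bash
python3 -m crank '{"slide":[[0,0,0.001],[0,0,0.002],[0,0,0.003],[0,0,0.003],[0,0,0.003],[0,0,0.003],[0,0,0.003],[0,0,0.003]],"roll":[0,0,0.02,0.04,0.06,0.08,0.1,0.1],"grip":[0.006,0.006,0.006,0.006,0.006,0.006,0.006,0.006]}' 50
python3 v.py pics/r8.png
python3 -m crank '{"slide":[[0,0,0],[0,0,0],[0,0,0],[0,0,0],[0,0,0],[0,0,0],[0,0,0],[0,0,0]],"roll":[0.02,0.04,0.06,0.08,0.1,0.1,0.1,0.1],"grip":[0.006,0.006,0.006,0.006,0.006,0.006,0.006,0.006]}' 50
python3 v.py pics/r9.png
```

```text
time_s: 36.6
position: [0.5717, -0.0051, 0.2173]
tool_rot: [[0.187, 0.982, 0.0], [0.982, -0.187, 0.0], [0.0, 0.0, -1.0]]
ft_force: [-0.1, -0.2, -2.9]
grip_width: 0.011
[ 0.57168295 -0.00506318  0.21725618] [ 0.9 -0.4 -2.7] [-0.054  0.042 -0.005] yaw -0.1870278747080294
[(0.63, array([54., 52., 54.]), array([ 0.5766, -0.0059]), 28, np.float64(0.002))]
time_s: 37.5
position: [0.5717, -0.0051, 0.2173]
tool_rot: [[0.283, 0.959, 0.0], [0.959, -0.283, 0.0], [0.0, 0.0, -1.0]]
ft_force: [0.7, 0.3, -1.4]
grip_width: 0.0113
[ 0.57171951 -0.00513522  0.21725418] [ 1.2 -0.8 -0.1] [ 0.035 -0.154 -0.03 ] yaw -0.28685016987283185
[(0.66, array([56., 54., 55.]), array([ 0.5778, -0.0056]), 22, np.float64(0.0026))]
```

View pics/r9.png

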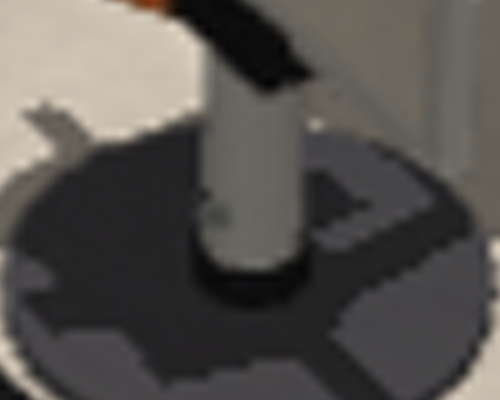

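```bash
python3 -m crank '{"slide":[[0,0,0],[0,0,0],[0,0,0],[0,0,0],[0,0,0],[0,0,0],[0,0,0],[0,0,0]],"roll":[0.02,0.04,0.06,0.08,0.1,0.12,0.12,0.12],"grip":[0.006,0.006,0.006,0.006,0.006,0.006,0.006,0.006]}' 50
python3 v.py pics/s1.png
python3 -m crank '{"slide":[[0,0,0],[0,0,0],[0,0,0],[0,0,0],[0,0,0],[0,0,0],[0,0,0],[0,0,0]],"roll":[0.01,0.02,0.03,0.04,0.05,0.06,0.06,0.06],"grip":[0.006,0.006,0.006,0.006,0.006,0.006,0.006,0.006]}' 50
python3 v.py pics/s2.png
```

```text
time_s: 38.4
position: [0.5718, -0.0051, 0.2173]
tool_rot: [[0.396, 0.918, 0.001], [0.918, -0.396, -0.0], [0.0, 0.001, -1.0]]
ft_force: [1.5, 1.0, 2.0]
grip_width: 0.0111
[ 0.57180013 -0.005129    0.2173108 ] [1.8 1.7 1.9] [ 0.272 -0.571  0.164] yaw -0.4068166081196005
[(0.58, array([53., 52., 53.]), array([ 0.577 , -0.0065]), 24, np.float64(0.0014))]
time_s: 39.3
position: [0.5717, -0.0051, 0.2173]
tool_rot: [[0.45, 0.893, 0.0], [0.893, -0.45, 0.0], [0.0, 0.0, -1.0]]
ft_force: [2.4, 2.8, 4.7]
grip_width: 0.0109
[ 0.57172342 -0.00513572  0.21733158] [2.  1.7 4.7] [ 0.344 -0.63   0.439] yaw -0.4668959519229472
[(0.92, array([54., 52., 54.]), array([ 0.5769, -0.0068]), 23, np.float64(0.0016))]
```

Clockwise also stops sharply (0.16 → 0.44 N m within 0.06 rad at yaw −0.4 to −0.47). The sign is therefore held on both sides: the play runs from about −0.4 to +0.02, widened by the loose bore. I'll return to the middle, release and withdraw.

```bash
python3 -m crank '{"slide":[[0,0,0],[0,0,0],[0,0,0],[0,0,0],[0,0,0],[0,0,0],[0,0,0],[0,0,0]],"roll":[-0.05,-0.1,-0.15,-0.2,-0.24,-0.26,-0.26,-0.26],"grip":[0.006,0.006,0.006,0.006,0.006,0.006,0.006,0.006]}' 50
python3 v.py pics/s3.png
python3 -m crank '{"slide":[[0,0,0],[0,0,0],[0,0,0],[0,0,0],[0,0,0],[0,0,0],[0,0,0],[0,0,0]],"roll":[0,0,0,0,0,0,0,0],"grip":[0.015,0.025,0.035,0.045,0.055,0.065,0.075,0.08]}' 50
python3 v.py pics/s4.png
python3 -m crank '{"slide":[[0,0,-0.01],[0,0,-0.03],[0,0,-0.06],[0,0,-0.09],[0,0,-0.12],[0,0,-0.14],[0,0,-0.14],[0,0,-0.14]],"roll":[0,0,0,0,0,0,0,0],"grip":[0.08,0.08,0.08,0.08,0.08,0.08,0.08,0.08]}' 50
```

```text
time_s: 40.2
position: [0.5713, -0.0055, 0.2172]
tool_rot: [[0.206, 0.978, -0.001], [0.978, -0.206, -0.001], [-0.001, -0.001, -1.0]]
ft_force: [1.0, 1.0, 5.1]
grip_width: 0.011
[ 0.57135411 -0.00552812  0.21718304] [2.3 1.4 3.9] [ 0.078 -0.293  0.094] yaw -0.20796523763926
[(0.88, array([54., 52., 54.]), array([ 0.5773, -0.0075]), 25, np.float64(0.0017))]
time_s: 41.1
position: [0.5716, -0.0051, 0.2171]
tool_rot: [[0.205, 0.979, 0.0], [0.979, -0.205, -0.0], [0.0, 0.0, -1.0]]
ft_force: [-0.1, 0.6, 0.2]
grip_width: 0.0796
[ 0.57163077 -0.00516236  0.21714339] [ 0.4 -0.2  0.1] [ 0.011 -0.074 -0.019] yaw -0.20698073548440243
[(0.77, array([55., 53., 55.]), array([ 0.5759, -0.0062]), 27, np.float64(0.0034))]
time_s: 42.0
position: [0.5716, -0.0051, 0.357]
tool_rot: [[0.206, 0.979, 0.0], [0.979, -0.206, 0.0], [0.0, 0.0, -1.0]]
ft_force: [0.2, 0.9, 0.3]
grip_width: 0.0801
```

```bash
python3 -m crank '{"slide":[[-0.008,-0.039,-0.01],[-0.016,-0.078,-0.01],[-0.024,-0.117,-0.01],[-0.032,-0.156,-0.01],[-0.04,-0.196,-0.01],[-0.048,-0.23,-0.01],[-0.048,-0.23,-0.01],[-0.048,-0.23,-0.01]],"roll":[0,0,0,0,0,0,0,0],"grip":[0.08,0.08,0.08,0.08,0.08,0.08,0.08,0.08]}' 50
python3 - <<'E'
from h import *
s=get_image("scene");t=get_image("top")
print(basefit(s)[:1],basefit(t)[:2])
for ps in ([s,t],[s]):
    x,f,n=fitsign(ps,[.576,-.007,.010,-.2,.0,-.0]);print(x.round(4),f,n,top_of(x))
for n in("calculator","stapler","punch","mug","bottle","tape_dispenser"):
    print(n,[d["box"] for d in silhouettes(n,t)[:1]])
a=cv2.resize(s["frame"],None,fx=8,fy=8,interpolation=cv2.INTER_CUBIC)[:,:,::-1]
b=cv2.resize(t["frame"],None,fx=4,fy=4)[:,:,::-1]
cv2.imwrite("pics/z1.png",a[1600:2200,2250:2850]);cv2.imwrite("pics/z2.png",b[480:1000,950:1650])
E
```

```text
time_s: 42.8
position: [0.3363, -0.0048, 0.3667]
tool_rot: [[0.206, 0.979, -0.0], [0.979, -0.206, 0.0], [0.0, -0.0, -1.0]]
ft_force: [0.5, -1.2, -0.8]
grip_width: 0.0801
[(0.64, array([69., 67., 69.]), array([ 0.5746, -0.0085]), 24, np.float64(0.0024))] [(0.8, array([35., 35., 37.]), array([ 0.5717, -0.0096]), 25, np.float64(0.0013))]
[ 0.5733 -0.0072  0.0101 -0.2079  0.0106 -0.005 ] 34.79673604497045 [2378, 1180] [ 0.57200002 -0.01006445  0.28012502]
[ 0.5724 -0.0069  0.0118 -0.2155  0.0096  0.0105] 19.117621677305674 [2378] [ 0.5752734  -0.00951544  0.281746  ]
calculator [[260.1, 184.9, 25.0, 44.9]]
stapler [[386.0, 189.4, 14.7, 40.7]]
punch [[327.0, 143.2, 33.2, 36.1]]
mug [[182.5, 195.1, 37.0, 37.9]]
bottle [[469.6, 184.1, 27.6, 26.5]]
tape_dispenser [[459.8, 223.6, 24.1, 43.7]]
```

View pics/z1.png

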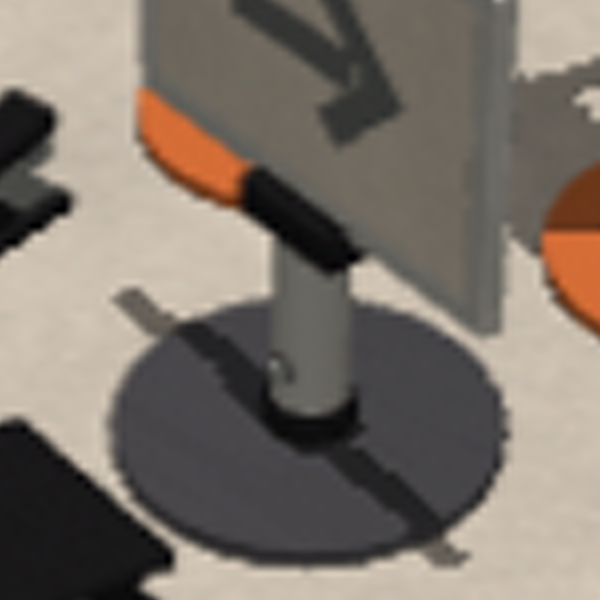

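View pics/z2.png

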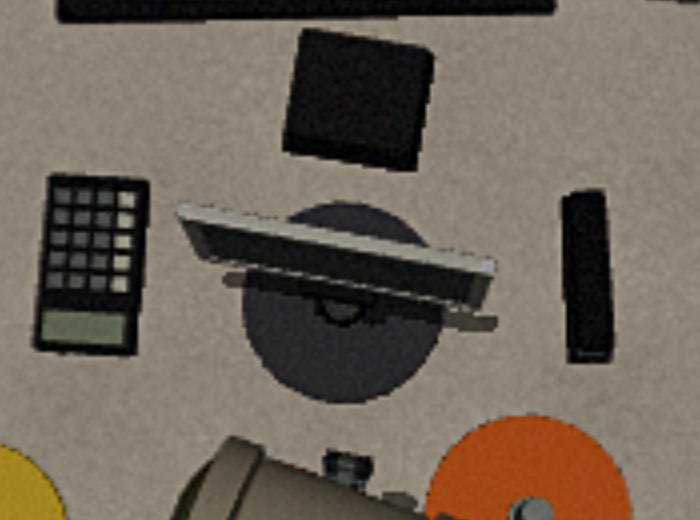

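```bash
python3 -c "
from rig import *
print(close_job())"
```

```text
the job is handed in; nothing more can be done
None
```

The sign is pressed home on its base and appears locked, facing the visitors' side, and I have handed the job in. I gripped the top edge of the frame, stood the sign upright, pressed it down until it met the plate (about 25 N), and turned it anticlockwise by about 1.4 rad. I then released it and backed away at about 43 s.

**Last checks**
- **Lock:** turning is blocked both ways, with torque rising sharply at about +0.03 and −0.45 rad. A gentle lift met about 14 N, and the steel pin shows in the tube hole in the last picture.
- **Sign:** it faces about −0.21 rad from straight away. The fitted mouth height is 10.1 mm and the lean is about 0.7°.
- **Base:** its centre is at (0.5717, −0.0096), against (0.5715, −0.0104) at the start.
- **Other things:** their boxes in the top view shifted by at most about 2.5 pixels.
- **Robot:** it touches nothing.

**What failed or disagreed**
- My first grasp closed on air, because the fingertips really sit about 33 mm higher than the reported TCP. I corrected for that and gripped again.
- The turning play I felt was about 0.4 rad, more than the stated ±0.15. I put this down to the loose bore, and it made me doubt the lock for a while.
- The two cameras disagree on the base centre by 3 to 4 mm.
- I couldn't see directly whether the base had twisted. I pushed against the stops with up to 0.59 N m, roughly the torque at which the base starts to drag, so a small twist is possible.

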